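Load the sampling rod and hold its label holder home

TASK

Take the sampling rod from its block and push it down into the narrow vial on the sample station until its tip is on the bottom, only then letting go. Then take the narrow label holder from the label stand, slide it upright down behind the lip of the station's front edge and, without forcing it, press it fully home against the spring strip in the slot. Finish while holding it pressed home (the spring lifts it if you let go), and leave the wide label holder, the bottle, the capped tube and the dish alone.

Things in the scene. Friction and masses are not known exactly. Their poses are not given: they have to be found in the camera images.
- rod: White round sampling rod, 100 mm long, about 20 g: shaft 7 mm thick over the lower 62 mm, handle 10 mm thick over the upper 38 mm. Origin: centre of its lower tip; z up along the rod. Starts upright in the middle of a fixed grey block, 50 x 50 x 45 mm, in a hole 40 mm deep, its tip 5 mm above the worktop; lift more than 45 mm to come clear.
- vial_floor (a point): Centre of the inner floor of the clear vial fixed upright on the station, 15 mm above the worktop. Open top, inner diameter 11 mm, widening to 16 mm over the top 6 mm; rim 57 mm above this point, so that the rod's handle stays outside. Axes as the station's.
- slot_home (a point): Where the label holder's underside centre is when fully home: 30 mm above the worktop. x to the station's back, across the slot; y along it, to the vial's side; z up. Slot open upward, 7 mm wide (x), 52 mm long (y) between black end stops; straight walls end 18 to 24 mm above this point, slanted guides above them (tops 30 mm) widen the mouth by 2 to 3 mm a side.
- station: Grey fixed sample station, base 90 x 190 x 12 mm, with the aluminium label lip at its front right and the clear vial at its left; vial axis 25 mm farther back and 102 mm to the left of the slot's centre. Origin: centre of its underside; x to its back, y to its left, z up.
- spring_strip (a joint): How far the steel spring strip at the bottom of the label slot is pressed down, in m: 0 free (8 mm above home height), 0.008 at its hard stop, which is fully home. It takes about 2 N at first and 6 N at the stop, and springs back up when let go.
- label_holder: Narrow label holder, about 50 g: flat clear plate 46 wide (y), 4 thick (x), 38 mm high with a blank white card; on top a white grip bar 30 long (y), 10 thick (x), 30 mm high, 38 to 68 mm above the underside. Origin: centre of its underside; z up; card faces -x. Starts upright in the label stand, underside 8 mm above the worktop; lift more than 40 mm to come clear.
- wide_holder: Wide label holder: like the narrow one, same grip bar, but its plate is 70 mm wide, too wide for the slot. It stands in the other place of the label stand, 83 mm beside the narrow one. Left alone. Origin: centre of its underside.
- label_stand: Grey label stand, fixed, 50 x 176 mm and 46 mm high, with a 7 mm slot along its y that holds two label holders side by side; its front wall (-x, robot's side) is only 16 mm high but for a post under each grip bar, so that the cards and their widths show. Origin: centre of its underside.
- tube_50: Capped plastic tube, 36 mm wide, 98 mm high, standing behind the station to the right; a bystander. Origin: centre of its underside.
- reagent_2: Clear reagent bottle with a cap, 56 mm wide, 105 mm high, standing behind the station to the left; a bystander. Origin: centre of its underside.
- petri_dish: Petri dish, 61 mm wide, 15 mm high, lying behind the station; a bystander. Origin: centre of its underside.
Not all that is in view belongs to the job. What is shaped like the label_holder but green is not meant.

How it is judged:
By the outcome, as a careful person would: the job done as asked, in the order asked, and still so for the second after the job is handed in, while the arm keeps its last pose, push and grip.
It also fails if it takes over 61 s, if anything falls off the work surface, if the arm or the gripper's body presses on something with over 40 N, if the wrist force passes 120 N, or if a joint passes its speed limit or range.

ROBOT

A 7-joint arm with a two-finger parallel gripper is mounted at the origin on a cart in front of the work surface, level with it; the furniture and walls round the work are solid. World frame = base frame: x ahead of the robot, y to its left, z up, the work surface at z = 0. Lengths are in m, angles in rad, forces in N, time in s.
With the tool pointing down it reaches from about 0.425 to 0.875 m from the base axis. Payload 4.7 kg.
Tool frame: the origin (TCP) lies on the mounting face of the last link; the fingertips stand 182 mm ahead of it and the grasp point (between the pads) lies 164 mm ahead of it; z points along the fingers, y is the direction in which the jaws open and shut (so a half turn about z gives the same grasp; the last joint's range is limited). The gripper opens to 87 mm and grips with 3 to 60 N. Pads are 19 mm wide; open, the fingers measure 117 mm over their backs; the gripper's body (75 mm by 190 mm) begins 51 mm behind the grasp point.
Start: joints at [-1.298, 0.321, -0.07, 1.45, 0.023, 1.371, -0.057], TCP at [0.166, 0.628, 0.405] pointing down, gripper open.
Joint ranges: [-2.86, 2.86], [-0.3, 2.09], [-1.38, 1.24], [0.06, 2.45], [-1.56, 4.7], [0.09, 2.05], [-2.69, 2.69]. Speed limits (rad/s): [2.57, 2.57, 3.14, 3.14, 3.14, 3.14, 3.14].

INTERFACE

Orientations are given as a rotation vector (axis times angle).
In Python, from bench import ctrl gives the robot as it stands. The module is installed in compiled form; this text tells all that it offers.
- The arm moves only by the tool play_rows, never from a script. Its argument "targets" is text: rows parted by semicolons, each of 7 numbers parted by spaces: the shift along the tool's x, y, z in cm, then the turn, a rotation vector about the tool's x, y, z in rad, then the opening, from -1 (shut) to 1 (fully open). In form: x y z ax ay az grip; .... A call has 1 to 20 rows; each row shifts and turns the pose as measured when the row begins, along the tool's axes as they then stand; what a row does not reach is not made up. A row lasts 1/8 s, in which the tool goes at most 62.5 mm and 10.7 degrees, less where a joint would pass 70% of its speed; a pose out of reach is approached as far as the arm can. A call is refused whole if a number of a shift passes 6.25 or a number of a turn 0.188, either way. A call with a gripper value outside its range is refused whole. The fingers move at their own pace and stop on an object; "newtons" is the grip in N (left out, the last holds). Time passes only in rows, so rows that do not move let the fingers close. It gives the time, the measured TCP pose, the force and the opening at its end, in the units of the state.
- ctrl.get_state(): the state, without advancing time (a new reading comes with each control period).
- ctrl.get_image(name): name is "scene" or "side" or "wrist"; returns a dict with "pixels" (420x560x3 uint8, blue, green, red), "depth" (420x560 float32, m along the optical axis (not along the pixel's ray), 0 where there is no reading), "intrinsics" (3x3 intrinsics, pixels), "k1" (the pictures are not rectified: a ray, as slopes to the right and down, at radius r is drawn at 1 + k1 r^2 times it, then the intrinsics apply), "R" (3x3) and "t" (3): a world point X has camera coordinates R X + t. Camera axes: x right, y down, z forward; pixel columns grow to the right and rows downward; lengths in m; the calibration is good to about 2 mm. A picture is of the moment at which its call begins.
- ctrl.close_job(): hands the job in, once; it reports no verdict.
The state is a dict: "time": time; "joint_positions": joint angles; "qd": joint speeds; "joint_torque": joint torques, N m; "position": TCP position; "tool_rot": TCP orientation; "ft_force": force on the tool from outside, world axes, zero at the start; "torque": the same for the moment, N m; "grip_width": opening from 0.0 (shut) to 1.0 (fully open).
Only numpy, scipy, OpenCV 4.12 (cv2) and the standard library are available. Lean on these libraries where they do the work, as an engineer would, in place of code of your own. Each camera call takes 0.05 s, during which the arm holds its last target.

## Working session

There is one attempt and no reset: what is moved stays moved. The work goes in short steps, Python scripts to look and compute and a tool call to move; the robot and the scene stay as the last step left them, time stands still between calls to the robot, and variables do not carry over. Pictures are saved under pics/ and viewed, and the job is handed in when it is done.

Besides the shell and the picture viewer there is one more tool, called after ">>>" by a JSON object that holds its "fn" and its "kwargs". play_rows: Moves the arm, as the interface text tells. Its arguments: {"type":"object","properties":{"targets":{"type":"string"},"newtons":{"type":"number"}},"required":["targets"]}

```bash
mkdir -p pics; ls; cat > h.py <<'E'
import numpy as np,cv2
from bench import ctrl
def grab(n,tag):
    im=ctrl.get_image(n); cv2.imwrite(f'pics/{n}_{tag}.png',im['pixels']); np.savez(f'{n}_{tag}.npz',**{k:np.array(v) for k,v in im.items()}); return im
def load(n,tag): return dict(np.load(f'{n}_{tag}.npz'))
def slopes(im,uv):
    K=im['intrinsics'];uv=np.atleast_2d(np.float64(uv));d=np.c_[(uv[:,0]-K[0,2])/K[0,0],(uv[:,1]-K[1,2])/K[1,1]]
    rd=np.linalg.norm(d,axis=1);r=rd.copy()
    for _ in range(30): r=rd/(1+im['k1']*r*r)
    return d*(r/np.maximum(rd,1e-12))[:,None]
def plane(im,uv,z):
    s=slopes(im,uv);R=im['R'];c=-R.T@im['t'];d=np.c_[s,np.ones(len(s))]@R
    return c+d*((z-c[2])/d[:,2])[:,None]
def depthpts(im,uv):
    uv=np.atleast_2d(uv);s=slopes(im,uv);D=im['depth'][uv[:,1].astype(int),uv[:,0].astype(int)]
    return (np.c_[s,np.ones(len(s))]*D[:,None]-im['t'])@im['R']
def proj(im,X):
    X=np.atleast_2d(X);p=X@im['R'].T+im['t'];s=p[:,:2]/p[:,2:];s=s*(1+im['k1']*(s**2).sum(1))[:,None];K=im['intrinsics']
    return np.c_[s[:,0]*K[0,0]+K[0,2],s[:,1]*K[1,1]+K[1,2]]
E
python3 - <<'E'
from h import *
for n in ('scene','side','wrist'):
    im=grab(n,'0'); print(n,-im['R'].T@im['t'],im['R'][2],im['k1'],im['intrinsics'][0,0])
print(ctrl.get_state())
E
```

```text
pics
scene [-0.34425268  0.80663299  0.66143726] [ 0.66651361 -0.58968297 -0.45610701] 0.00774468341665591 432.8654529659789
side [ 0.44693891 -0.96518838  0.91363172] [ 0.055044    0.75621126 -0.65200819] -0.04738147826509206 446.73500293027445
wrist [0.09788913 0.6466991  0.38355382] [ 0.25102516 -0.06833266 -0.96556565] -0.03909441190705697 348.0435096775059
{'time': 0.15, 'joint_positions': array([-1.29790726,  0.3216655 , -0.07009736,  1.45138877,  0.02261083,
        1.37085192, -0.05690729]), 'qd': array([-1.30179696e-03, -3.70350181e-03,  5.81031590e-05, -3.40983574e-03,
       -2.61773963e-03, -5.96763483e-04,  1.97798064e-04]), 'joint_torque': array([ 2.74951100e-05, -4.91793716e+01, -4.04610308e-01, -3.12877035e+01,
       -6.40459196e-02,  4.05162654e-02,  1.30802559e-04]), 'position': array([0.16632633, 0.62819585, 0.4039074 ]), 'tool_rot': array([-4.05309843e-01, -3.11523392e+00,  2.39273123e-03]), 'ft_force': array([ 0.15290931,  0.23909272, -0.14409019]), 'torque': array([-0.02142832,  0.0156265 ,  0.00799602]), 'grip_width': 0.9998537567117978}
```

View pics/scene_0.png

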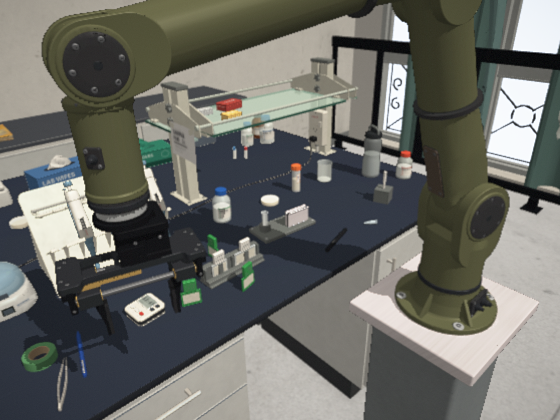

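View pics/side_0.png

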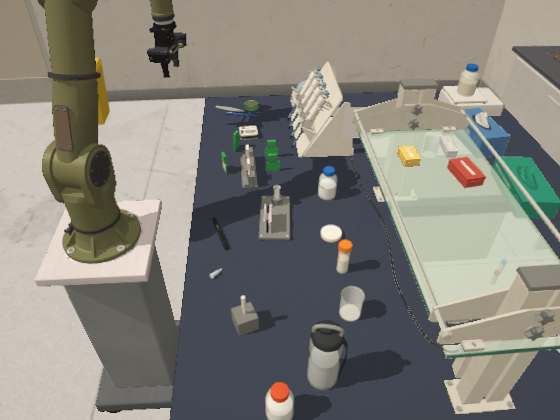

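View pics/wrist_0.png

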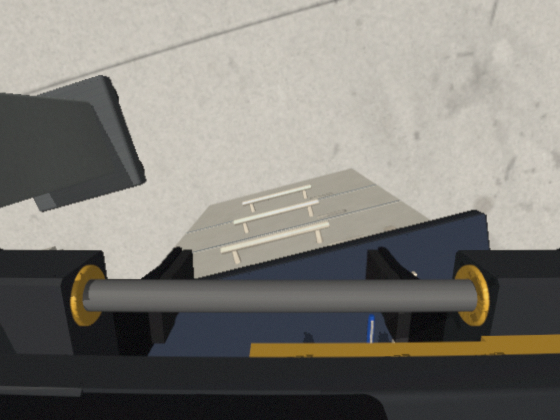

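```bash
python3 - <<'E'
import cv2
def c(n,x0,y0,x1,y1,s,o): cv2.imwrite('pics/'+o,cv2.resize(cv2.imread(f'pics/{n}_0.png')[y0:y1,x0:x1],None,fx=s,fy=s,interpolation=cv2.INTER_CUBIC))
c('scene',170,170,400,310,3.4,'c1.png'); c('side',190,130,360,340,2.8,'c2.png')
E
```

```text
(no output)
```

View pics/c1.png

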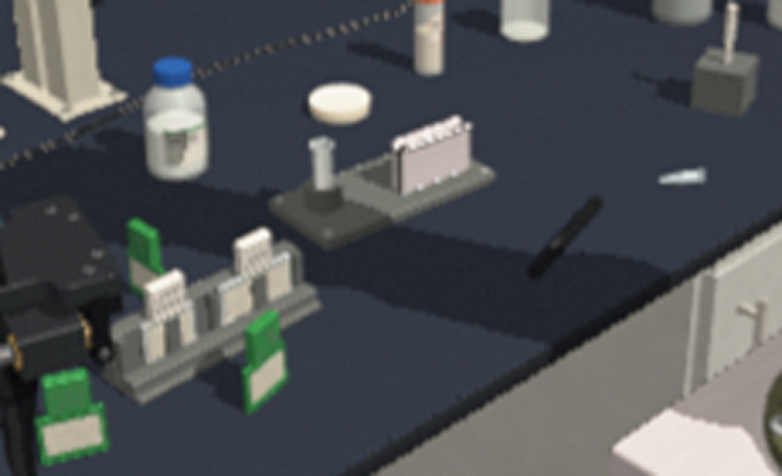

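View pics/c2.png

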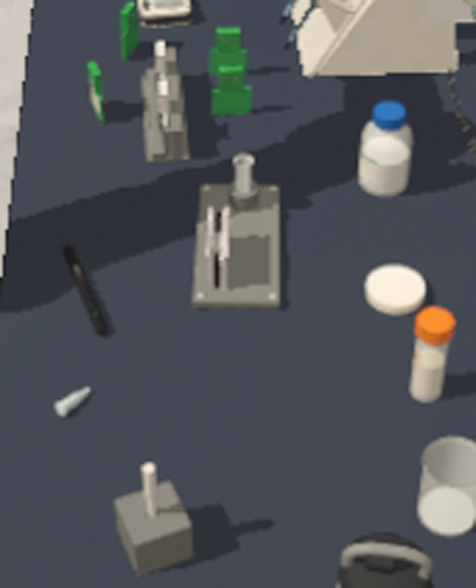

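```bash
python3 - <<'E'
from h import *
S=load('scene','0');D=load('side','0')
def sc(x,y): return (170+x/3.4,170+y/3.4)
def sd(x,y): return (190+x/2.8,130+y/2.8)
print('rod top z.105',plane(S,sc(732,6),.105),plane(D,sd(149,466),.105))
print('vial rim z.072',plane(S,sc(321,145),.072),plane(D,sd(244,160),.072))
for p in [(205,186),(280,186),(281,304),(192,303)]: print('station',plane(D,sd(*p),.012))
print('grip L top .076',plane(S,sc(165,280),.076),plane(D,sd(160,45),.076))
print('grip R',plane(S,sc(253,237),.076),plane(D,sd(162,80),.076))
print('stand side near edge',plane(D,[sd(147,160),sd(188,158)],.0))
from scipy.spatial.transform import Rotation as R
st=ctrl.get_state();T=R.from_rotvec(st['tool_rot']).as_matrix();print(T)
W=load('wrist','0');c=-W['R'].T@W['t'];print('cam in tool',T.T@(c-st['position']));print((W['R']@T))
E
```

```text
rod top z.105 [[ 0.40783168 -0.3300949   0.105     ]] [[ 0.41437213 -0.33239557  0.105     ]]
vial rim z.072 [[0.51507378 0.10249707 0.072     ]] [[0.52163487 0.10000992 0.072     ]]
station [[0.47945616 0.13163942 0.012     ]]
station [[0.56432941 0.12551354 0.012     ]]
station [[ 0.54782405 -0.06321654  0.012     ]]
station [[ 0.45733591 -0.05523912  0.012     ]]
grip L top .076 [[0.42920681 0.32379385 0.076     ]] [[0.43514422 0.32817359 0.076     ]]
grip R [[0.43179755 0.24092275 0.076     ]] [[0.43602687 0.25308564 0.076     ]]
stand side near edge [[0.41393186 0.19939813 0.        ]
 [0.46230942 0.19971168 0.        ]]
[[-9.66708544e-01  2.55879860e-01 -2.97581033e-04]
 [ 2.55880015e-01  9.66707389e-01 -1.49743078e-03]
 [-9.54885953e-05 -1.52372417e-03 -9.99998835e-01]]
cam in tool [0.07089538 0.00040654 0.02034621]
[[ 7.06239735e-04  9.99999596e-01  5.56977035e-04]
 [-9.65591950e-01  8.26787505e-04 -2.60060573e-01]
 [-2.60060928e-01 -3.54147432e-04  9.65592144e-01]]
```

```bash
cat >> h.py <<'E'
from scipy.spatial.transform import Rotation as Ro
def plan(tgt,yaw,n,g=1):
    """tgt TCP world, tool y axis at angle yaw from world (tool down). prints rows: per-row shift in tool frame."""
    st=ctrl.get_state();p=st['position'].copy();T=Ro.from_rotvec(st['tool_rot'])
    y=np.array([np.cos(yaw),np.sin(yaw),0]);z=np.array([0,0,-1.]);G=Ro.from_matrix(np.c_[np.cross(y,z),y,z])
    w=(T.inv()*G).as_rotvec();rows=[]
    for i in range(n):
        d=(np.array(tgt)-p)/(n-i);rows.append(np.r_[T.inv().apply(d)*100,w/n]);p=p+d;T=T*Ro.from_rotvec(w/n)
    print('now',st['time'],st['position'].round(4),'yaw',np.degrees(np.arctan2(*Ro.from_rotvec(st['tool_rot']).as_matrix()[1::-1,1])).round(2),'F',st['ft_force'].round(2),st['grip_width'].round(3))
    print('; '.join(' '.join('%.2f'%v if k<3 else '%.3f'%v for k,v in enumerate(r))+' %g'%g for r in rows))
E
python3 - <<'E'
from h import *
D=load('side','0')
print(depthpts(D,[(330,70),(300,85),(325,145),(345,130),(355,105),(308,125),(272,146),(272,165),(237,140),(225,163)]).round(3))
plan((.52,.27,.40),np.pi/2,12)
E
```

```text
[[0.748 0.57  0.234]
 [0.662 0.747 0.093]
 [0.71  0.36  0.047]
 [0.734 0.189 0.21 ]
 [0.901 0.734 0.   ]
 [0.644 0.348 0.138]
 [0.522 0.366 0.048]
 [0.517 0.289 0.021]
 [0.398 0.433 0.036]
 [0.358 0.284 0.041]]Traceback (most recent call last):
  File "<stdin>", line 4, in <module>
  File "h.py", line 28, in plan
    print('now',st['time'],st['position'].round(4),'yaw',np.degrees(np.arctan2(*Ro.from_rotvec(st['tool_rot']).as_matrix()[1::-1,1])).round(2),'F',st['ft_force'].round(2),st['grip_width'].round(3))
                                                                                                                                                                           ^^^^^^^^^^^^^^^^^^^^^^
AttributeError: 'float' object has no attribute 'round'
```

```bash
sed -i "s/st\['grip_width'\].round(3)/round(st['grip_width'],3)/" h.py
python3 - <<'E'
from h import *
plan((.52,.27,.40),np.pi/2,12)
E
```

```text
now 0.15 [0.1663 0.6282 0.4039] yaw 75.17 F [ 0.15  0.24 -0.14] 1.0
-3.61 -2.13 0.04 -0.000 -0.000 -0.022 1; -3.57 -2.21 0.04 -0.000 -0.000 -0.022 1; -3.52 -2.29 0.04 -0.000 -0.000 -0.022 1; -3.47 -2.36 0.04 -0.000 -0.000 -0.022 1; -3.42 -2.43 0.04 -0.000 -0.000 -0.022 1; -3.36 -2.51 0.03 -0.000 -0.000 -0.022 1; -3.31 -2.58 0.03 -0.000 -0.000 -0.022 1; -3.25 -2.65 0.03 -0.000 -0.000 -0.022 1; -3.19 -2.72 0.03 -0.000 -0.000 -0.022 1; -3.13 -2.79 0.03 -0.000 -0.000 -0.022 1; -3.07 -2.86 0.03 -0.000 -0.000 -0.022 1; -3.01 -2.92 0.03 -0.000 -0.000 -0.022 1
```

>>> {"fn": "play_rows", "kwargs": {"targets": "-3.6 -2.1 0 0 0 -0.022 1; -3.6 -2.2 0 0 0 -0.022 1; -3.5 -2.3 0 0 0 -0.022 1; -3.5 -2.4 0 0 0 -0.022 1; -3.4 -2.4 0 0 0 -0.022 1; -3.4 -2.5 0 0 0 -0.022 1; -3.3 -2.6 0 0 0 -0.022 1; -3.2 -2.7 0 0 0 -0.022 1; -3.2 -2.7 0 0 0 -0.022 1; -3.1 -2.8 0 0 0 -0.022 1; -3.1 -2.9 0 0 0 -0.022 1; -3.0 -2.9 0 0 0 -0.022 1"}}

```text
time: 1.65
position: [0.5297, 0.2638, 0.3995]
tool_rot: [0.037, -3.136, 0.008]
ft_force: [0.2, 1.3, 0.6]
grip_width: 0.999
```

```bash
python3 - <<'E'
from h import *
im=grab('wrist','1'); plan((.58,.06,.40),np.pi/2,5)
E
```

```text
now 1.7 [0.5338 0.2577 0.3995] yaw 90.91 F [ 4.26 -4.61  0.12] 1.003
-0.86 -3.97 0.02 -0.002 -0.000 0.003 1; -0.87 -3.97 0.02 -0.002 -0.000 0.003 1; -0.89 -3.96 0.01 -0.002 -0.000 0.003 1; -0.90 -3.96 0.00 -0.002 -0.000 0.003 1; -0.91 -3.96 -0.00 -0.002 -0.000 0.003 1
```

View pics/wrist_1.png

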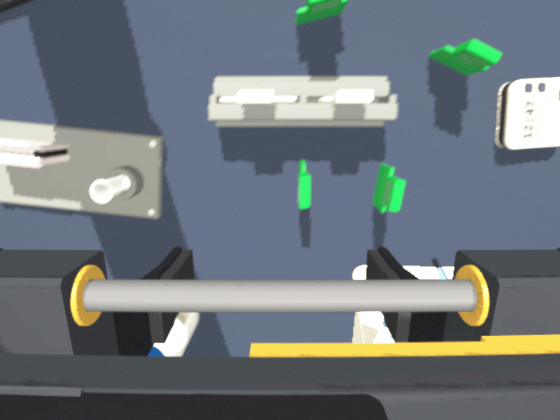

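```bash
python3 - <<'E'
import cv2
def c(n,x0,y0,x1,y1,s,o): cv2.imwrite('pics/'+o,cv2.resize(cv2.imread(f'pics/{n}.png')[y0:y1,x0:x1],None,fx=s,fy=s,interpolation=cv2.INTER_CUBIC))
c('wrist_1',200,60,410,220,3.7,'c3.png'); c('wrist_1',0,110,180,230,4.2,'c4.png')
E
```

```text
(no output)
```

View pics/c3.png

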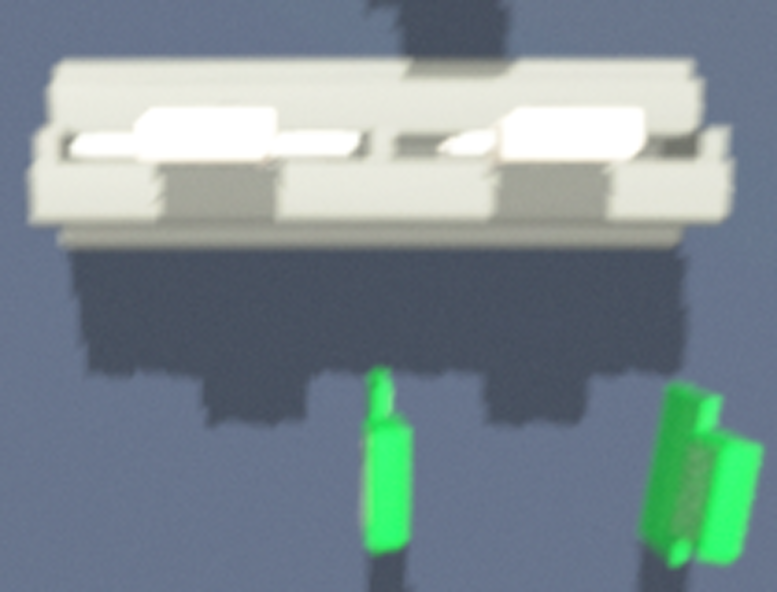

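View pics/c4.png

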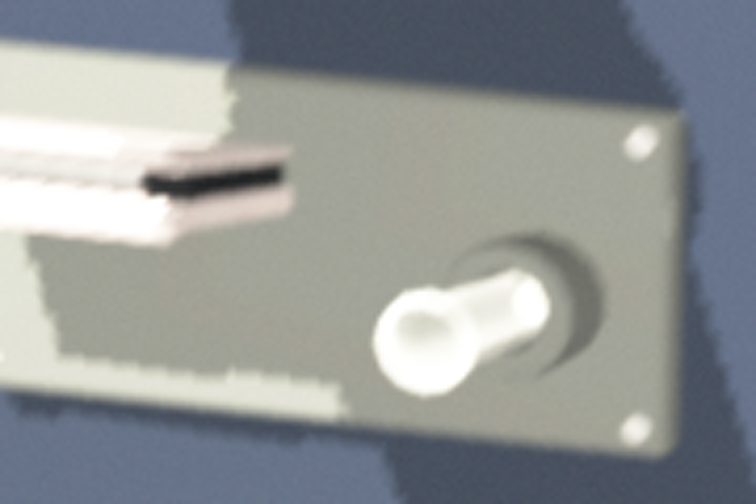

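>>> {"fn": "play_rows", "kwargs": {"targets": "-0.9 -5 0 0 0 0 1; -0.9 -5 0 0 0 0 1; -0.9 -5 0 0 0 0 1; -0.9 -4.5 0 0 0 0.01 1; 0 0 0 0 0 0 1; 0 0 0 0 0 0 1"}}

```text
time: 2.45
position: [0.5738, 0.0571, 0.3991]
tool_rot: [0.005, -3.137, 0.015]
ft_force: [-0.1, 1.2, -0.1]
grip_width: 1.002
```

```bash
python3 - <<'E'
from h import *
im=grab('wrist','2'); plan((.49,-.30,.40),np.pi/2,8)
E
```

```text
now 2.5 [0.5738 0.0567 0.3991] yaw 90.17 F [-0.47 -0.32  0.4 ] 0.999
1.06 -4.46 0.04 -0.001 -0.001 0.000 1; 1.06 -4.46 0.03 -0.001 -0.001 0.000 1; 1.06 -4.46 0.03 -0.001 -0.001 0.000 1; 1.06 -4.46 0.02 -0.001 -0.001 0.000 1; 1.05 -4.46 0.01 -0.001 -0.001 0.000 1; 1.05 -4.46 0.01 -0.001 -0.001 0.000 1; 1.05 -4.46 0.00 -0.001 -0.001 0.000 1; 1.05 -4.46 -0.00 -0.001 -0.001 0.000 1
```

View pics/wrist_2.png

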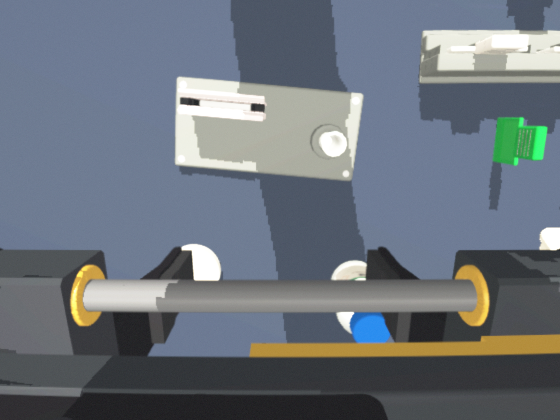

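```bash
python3 - <<'E'
import cv2
def c(n,x0,y0,x1,y1,s,o): cv2.imwrite('pics/'+o,cv2.resize(cv2.imread(f'pics/{n}.png')[y0:y1,x0:x1],None,fx=s,fy=s,interpolation=cv2.INTER_CUBIC))
c('wrist_2',170,70,370,190,4,'c5.png')
E
```

```text
(no output)
```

View pics/c5.png

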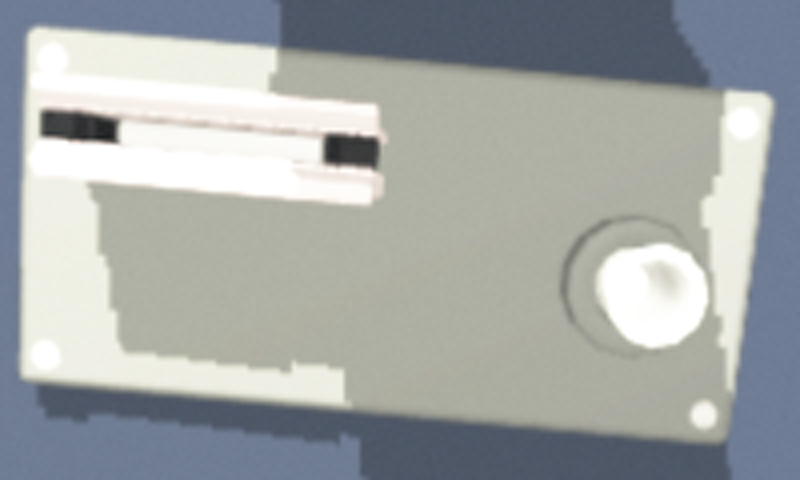

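>>> {"fn": "play_rows", "kwargs": {"targets": "1.1 -5 0 0 0 0 0; 1.1 -5 0 0 0 0 0; 1.1 -5 0 0 0 0 0; 1.1 -5 0 0 0 0 0; 1.1 -5 0 0 0 0 0; 1.1 -5 0 0 0 0 0; 1.1 -5 0 0 0 0 0; 0.8 -0.7 0 0 0 0 0; 0 0 0 0 0 0 0"}}

```text
time: 3.62
position: [0.4965, -0.2946, 0.4015]
tool_rot: [0.052, -3.138, 0.011]
ft_force: [0.2, -0.8, 0.2]
grip_width: 0.499
```

```bash
python3 - <<'E'
from h import *
im=grab('wrist','3'); plan((.412,-.331,.35),np.pi/2,4)
E
```

```text
now 3.675 [ 0.4969 -0.2942  0.4015] yaw 91.97 F [-0.19  1.13  0.19] 0.499
2.15 -0.84 1.30 -0.002 -0.001 0.009 1; 2.14 -0.86 1.30 -0.002 -0.001 0.009 1; 2.14 -0.88 1.29 -0.002 -0.001 0.009 1; 2.13 -0.90 1.29 -0.002 -0.001 0.009 1
```

View pics/wrist_3.png

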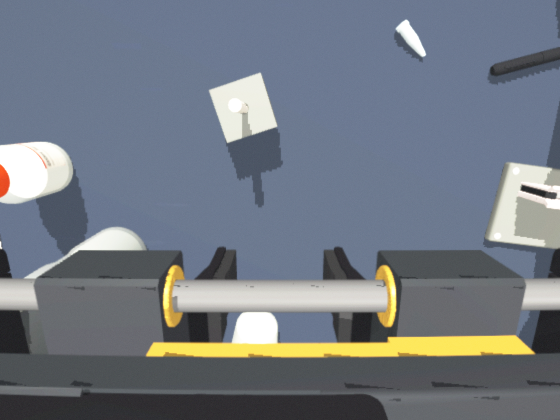

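```bash
python3 - <<'E'
from h import *
W3=load('wrist','3');D=load('side','0');S=load('scene','0')
def c(im,x0,y0,x1,y1,s,o): cv2.imwrite('pics/'+o,cv2.resize(im['pixels'][y0:y1,x0:x1],None,fx=s,fy=s,interpolation=cv2.INTER_CUBIC))
c(W3,200,65,290,165,6,'c6.png')
print('rod top',plane(W3,(236,105),.105)); print('block bottom ctr of top', plane(W3,[(210,92),(261,73),(276,125),(229,142)],.045))
W=load('wrist','2');f=lambda l:[(170+x/4,70+y/4) for x,y in l]
st=plane(W,f([(30,28),(772,92),(728,441),(22,380)]),.012);print('station corners FR FL BL BR',st)
e=st[1]-st[0];print('len',np.linalg.norm(e),np.linalg.norm(st[2]-st[1]),np.linalg.norm(st[3]-st[2]),np.linalg.norm(st[0]-st[3]))
for a,b in((0,1),(3,2)):
    e=st[b]-st[a];print('yaw',np.degrees(np.arctan2(-e[0],e[1])))
print('vial rim',plane(W,f([(655,297)]),.072),'ctr',st.mean(0))
print('wall tops outer corners',plane(W,f([(35,75),(380,105),(372,205),(30,175)]),.060))
print('slot inner edges z.05',plane(W,f([(40,110),(380,137),(378,165),(42,138)]),.050))
for n,o in (('1',1),):
    W1=load('wrist','1');print('w1 vial',plane(W1,(422/4.2,110+342/4.2),.072))
    g=[(200+x/3.7,60+y/3.7) for x,y in [(207,135),(573,133)]];print('bars',plane(W1,g,.076))
    print('stand corners top',plane(W1,[(200+x/3.7,60+y/3.7) for x,y in [(52,62),(692,62),(732,220),(32,222)]],.046))
gp=plane(W1,[(200+x/3.7,60+y/3.7) for x,y in [(500,110),(640,110),(643,160),(500,160)]],.076);print(gp)
E
```

```text
rod top [[ 0.41363231 -0.33225282  0.105     ]]
block bottom ctr of top [[ 0.40019989 -0.36402275  0.045     ]
 [ 0.38229217 -0.31737786  0.045     ]
 [ 0.42785827 -0.30229363  0.045     ]
 [ 0.445029   -0.34647132  0.045     ]]
station corners FR FL BL BR [[ 0.45810614 -0.04871388  0.012     ]
 [ 0.47296931  0.13702028  0.012     ]
 [ 0.56136743  0.13069357  0.012     ]
 [ 0.54603043 -0.05658479  0.012     ]]
len 0.18632791037698856 0.08862423283850673 0.18790531062601862 0.08827588243677194
yaw -4.575280889163718
yaw -4.681741021638359
vial rim [[0.52043028 0.1010972  0.072     ]] ctr [0.50961832 0.04060379 0.012     ]
wall tops outer corners [[ 0.47370075 -0.03439137  0.06      ]
 [ 0.48007648  0.04110044  0.06      ]
 [ 0.50131905  0.03919992  0.06      ]
 [ 0.49486109 -0.03684429  0.06      ]]
slot inner edges z.05 [[ 0.48035709 -0.03658351  0.05      ]
 [ 0.48629923  0.04056142  0.05      ]
 [ 0.49242516  0.04007071  0.05      ]
 [ 0.48646712 -0.03650293  0.05      ]]
w1 vial [[0.52187565 0.09945174 0.072     ]]
bars [[0.437395   0.24084123 0.076     ]
 [0.43484444 0.32310344 0.076     ]]
stand corners top [[0.41895346 0.20062177 0.046     ]
 [0.41497846 0.35705799 0.046     ]
 [0.45210692 0.37071673 0.046     ]
 [0.4570961  0.19486755 0.046     ]]
[[0.43039285 0.30637393 0.076     ]
 [0.42946185 0.33779552 0.076     ]
 [0.44019669 0.33939544 0.076     ]
 [0.4411427  0.30702595 0.076     ]]
```

View pics/c6.png

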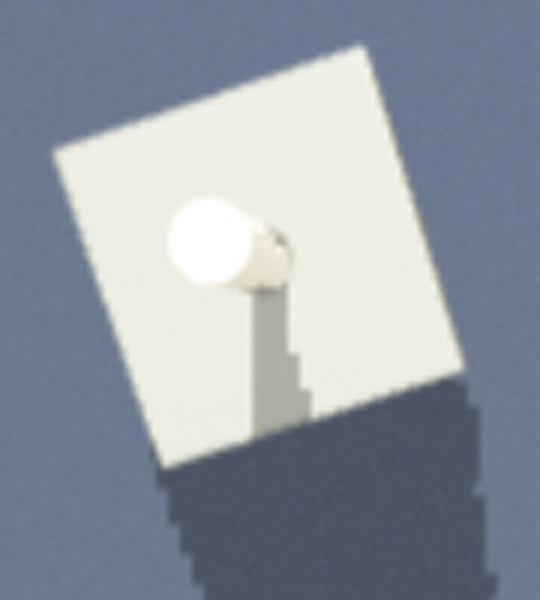

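```bash
python3 - <<'E'
from h import *
plan((.4138,-.3327,.30),np.pi/2,5,0)
E
```

```text
now 3.675 [ 0.4969 -0.2942  0.4015] yaw 91.97 F [-0.19  1.13  0.19] 0.499
1.68 -0.70 2.04 -0.001 -0.001 0.007 0; 1.68 -0.71 2.04 -0.001 -0.001 0.007 0; 1.67 -0.73 2.04 -0.001 -0.001 0.007 0; 1.67 -0.74 2.03 -0.001 -0.001 0.007 0; 1.67 -0.76 2.03 -0.001 -0.001 0.007 0
```

>>> {"fn": "play_rows", "kwargs": {"targets": "1.7 -0.7 2 0 0 0.007 0; 1.7 -0.7 2 0 0 0.007 0; 1.7 -0.7 2 0 0 0.007 0; 1.7 -0.7 2 0 0 0.007 0; 1.6 -0.7 2 0 0 0.007 0; 0 0 0 0 0 0 0"}}

```text
time: 4.42
position: [0.4207, -0.3186, 0.2988]
tool_rot: [-0.038, 3.14, -0.003]
ft_force: [1.0, 0.0, -0.6]
grip_width: 0.499
```

```bash
python3 - <<'E'
from h import *
im=grab('wrist','4');grab('side','4')
plan((.4138,-.3327,.254),np.pi/2,4,0)
E
```

```text
now 4.525 [ 0.4226 -0.3186  0.3006] yaw 91.51 F [-0.04 -0.19  0.02] 0.493
0.23 -0.34 1.17 -0.001 0.001 0.007 0; 0.23 -0.35 1.17 -0.001 0.001 0.007 0; 0.23 -0.35 1.17 -0.001 0.001 0.007 0; 0.22 -0.35 1.17 -0.001 0.001 0.007 0
```

View pics/wrist_4.png

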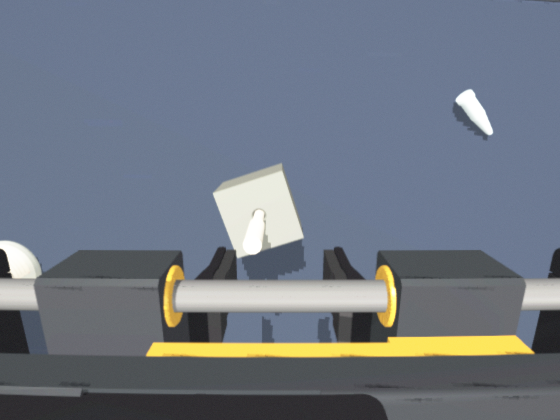

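```bash
python3 - <<'E'
from h import *
W=load('wrist','4'); print(proj(W,[(.4138,-.3327,.105),(.4138,-.3327,.045)]), plane(W,(252,243),.105),plane(W,(259,213),.045))
E
```

```text
[[252.88636072 245.18023808]
 [259.39177625 215.45141868]] [[ 0.4125893  -0.33317445  0.105     ]] [[ 0.41204317 -0.33299003  0.045     ]]
```

>>> {"fn": "play_rows", "kwargs": {"targets": "0.9 -1.4 0 0 0 0.02 0; 0 0 0 0 0 0 0"}}

```text
time: 4.78
position: [0.4157, -0.3331, 0.3025]
tool_rot: [-0.013, 3.134, -0.008]
ft_force: [0.6, -0.2, -0.4]
grip_width: 0.499
```

```bash
python3 - <<'E'
from h import *
grab('wrist','5')
plan((.4138,-.3327,.254),np.pi/2,3,0)
E
```

```text
now 4.825 [ 0.4163 -0.3322  0.3024] yaw 90.55 F [ 0.72 -0.05  0.02] 0.503
0.10 -0.01 1.61 -0.001 0.003 0.003 0; 0.09 -0.01 1.61 -0.001 0.003 0.003 0; 0.09 -0.01 1.61 -0.001 0.003 0.003 0
```

View pics/wrist_5.png

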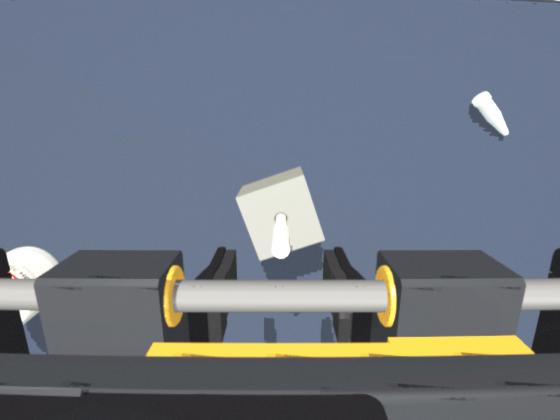

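Rod centred between the fingers (rod top ≈ (281,248)). Descend and grip.

>>> {"fn": "play_rows", "kwargs": {"targets": "0.15 0 1.6 0 0 0.003 0; 0.1 0 1.6 0 0 0.003 0; 0.1 0 1.6 0 0 0 0; 0 0 0 0 0 0 0"}}

```text
time: 5.32
position: [0.413, -0.3316, 0.25]
tool_rot: [-0.006, 3.135, -0.005]
ft_force: [0.4, -0.5, 0.3]
grip_width: 0.501
```

```bash
python3 - <<'E'
from h import *
plan((.4135,-.3328,.254),np.pi/2,1,0)
E
```

```text
now 5.325 [ 0.413  -0.3316  0.25  ] yaw 90.23 F [ 0.35 -0.47  0.28] 0.501
-0.05 -0.12 -0.40 -0.003 0.006 0.004 0
```

>>> {"fn": "play_rows", "kwargs": {"targets": "0 -0.1 -0.4 -0.003 0.006 0.004 0; 0 0 0 0 0 0 -1; 0 0 0 0 0 0 -1; 0 0 0 0 0 0 -1; 0 0 0 0 0 0 -1; 0 0 0 0 0 0 -1", "newtons": 15}}

```text
time: 6.08
position: [0.4136, -0.3331, 0.2556]
tool_rot: [0.001, 3.139, -0.002]
ft_force: [-0.5, 0.3, -1.0]
grip_width: 0.104
```

```bash
python3 - <<'E'
from h import *
plan((.4135,-.3328,.34),np.pi/2,3,-1)
E
```

```text
now 6.075 [ 0.4136 -0.3331  0.2556] yaw 89.98 F [-0.48  0.35 -0.96] 0.104
-0.00 0.01 -2.81 -0.000 0.001 -0.000 -1; -0.00 0.01 -2.81 -0.000 0.001 -0.000 -1; 0.00 0.01 -2.81 -0.000 0.001 -0.000 -1
```

>>> {"fn": "play_rows", "kwargs": {"targets": "0 0 -2.8 0 0 0 -1; 0 0 -2.8 0 0 0 -1; 0 0 -2.8 0 0 0 -1; 0 0 -1 0 0 0 -1; 0 0 0 0 0 0 -1"}}

```text
time: 6.7
position: [0.4132, -0.3329, 0.351]
tool_rot: [0.001, 3.14, -0.002]
ft_force: [-0.9, -0.2, -0.2]
grip_width: 0.104
```

```bash
python3 - <<'E'
from h import *
grab('wrist','6');grab('side','6');grab('scene','6')
im=load('side','6');cv2.imwrite('pics/c7.png',cv2.resize(im['pixels'][220:350,180:330],None,fx=4,fy=4))
plan((.5204,.1011,.352),np.pi/2,11,-1)
E
```

```text
now 6.85 [ 0.4129 -0.3326  0.3498] yaw 89.96 F [ 0.3   0.65 -0.57] 0.104
-0.97 3.94 -0.02 -0.000 -0.000 -0.000 -1; -0.98 3.94 -0.02 -0.000 -0.000 -0.000 -1; -0.98 3.94 -0.02 -0.000 -0.000 -0.000 -1; -0.98 3.94 -0.02 -0.000 -0.000 -0.000 -1; -0.98 3.94 -0.02 -0.000 -0.000 -0.000 -1; -0.98 3.94 -0.02 -0.000 -0.000 -0.000 -1; -0.98 3.94 -0.02 -0.000 -0.000 -0.000 -1; -0.98 3.94 -0.02 -0.000 -0.000 -0.000 -1; -0.98 3.94 -0.02 -0.000 -0.000 -0.000 -1; -0.98 3.94 -0.02 -0.000 -0.000 -0.000 -1; -0.98 3.94 -0.02 -0.000 -0.000 -0.000 -1
```

View pics/wrist_6.png

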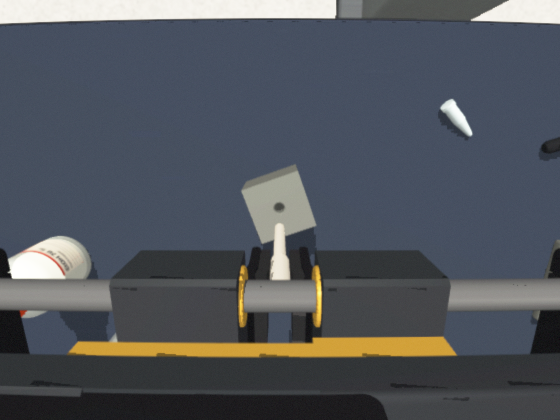

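View pics/c7.png

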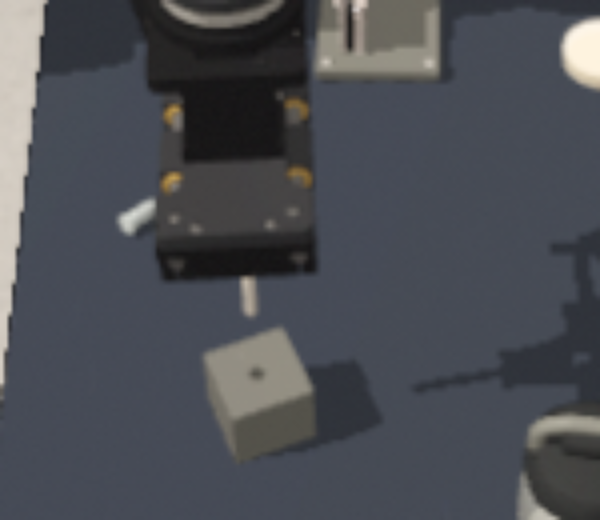

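>>> {"fn": "play_rows", "kwargs": {"targets": "-1.0 4.3 0 0 0 0 -1; -1.0 4.3 0 0 0 0 -1; -1.0 4.3 0 0 0 0 -1; -1.0 4.3 0 0 0 0 -1; -1.0 4.3 0 0 0 0 -1; -1.0 4.3 0 0 0 0 -1; -1.0 4.3 0 0 0 0 -1; -1.0 4.3 0 0 0 0 -1; -1.0 4.3 0 0 0 0 -1; -1.0 3 0 0 0 0 -1; 0 0 0 0 0 0 -1; 0 0 0 0 0 0 -1"}}

```text
time: 8.35
position: [0.5129, 0.0968, 0.3343]
tool_rot: [-0.006, -3.118, 0.006]
ft_force: [-0.5, -0.1, -0.6]
grip_width: 0.113
```

```bash
python3 - <<'E'
from h import *
W=load('wrist','6');print(proj(W,(.4131,-.3328,.0997)))
plan((.5204,.1011,.352),np.pi/2,1,-1)
W=grab('wrist','7');cv2.imwrite('pics/c8.png',cv2.resize(W['pixels'][150:330,150:410],None,fx=3,fy=3));plan((.5204,.1011,.352),np.pi/2,1,-1)
st=ctrl.get_state();tip=st['position']-[0,0,.2506];print(proj(W,tip),proj(W,(.5204,.1011,.072)))
E
```

```text
[[279.4573537  226.32091512]]
now 8.35 [0.5129 0.0968 0.3343] yaw 89.77 F [-0.49 -0.12 -0.57] 0.113
-0.71 0.42 -1.79 -0.004 -0.023 -0.004 -1
now 8.4 [0.5129 0.0969 0.3344] yaw 89.76 F [-0.85 -0.75 -0.91] 0.107
-0.71 0.42 -1.78 -0.003 -0.023 -0.004 -1
[[280.44872793 235.09622316]] [[286.2068072  240.18665606]]
```

View pics/c8.png

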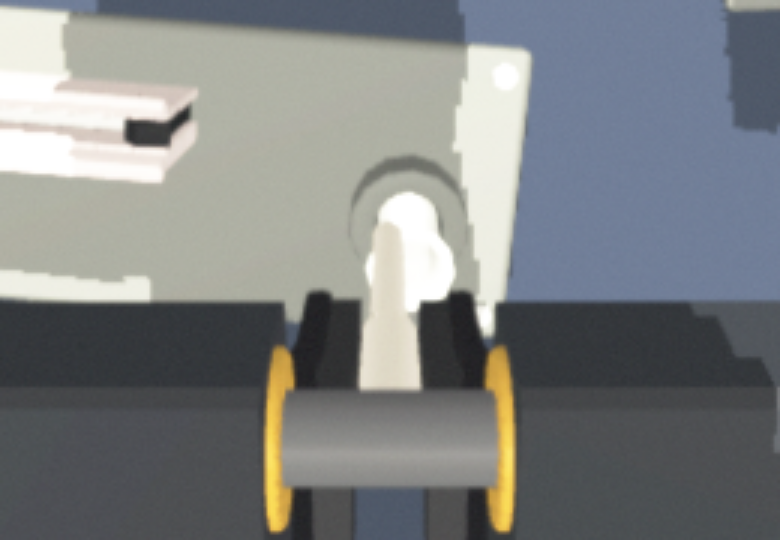

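>>> {"fn": "play_rows", "kwargs": {"targets": "-0.7 0.4 -0.4 -0.004 -0.023 -0.004 -1; 0 0 0 0 0 0 -1; 0 0 0 0 0 0 -1"}}

```text
time: 8.78
position: [0.5204, 0.0985, 0.3386]
tool_rot: [0.006, 3.14, 0.001]
ft_force: [0.2, -0.1, 0.0]
grip_width: 0.108
```

```bash
python3 - <<'E'
from h import *
W=grab('wrist','8');cv2.imwrite('pics/c9.png',cv2.resize(W['pixels'][150:330,150:410],None,fx=3,fy=3));plan((.5204,.1011,.320),np.pi/2,1,-1)
st=ctrl.get_state();T=Ro.from_rotvec(st['tool_rot']).as_matrix();tip=st['position']+T[:,2]*.2506;print(tip,proj(W,tip),proj(W,(.5204,.1011,.072)))
E
```

```text
now 8.825 [0.5205 0.0985 0.3386] yaw 89.76 F [ 0.42 -0.11 -0.62] 0.109
0.01 0.26 1.86 0.001 0.002 -0.004 -1
[0.52099597 0.09864374 0.0880278 ] [[278.93050074 227.37338131]] [[282.28952777 220.13770366]]
```

View pics/c9.png

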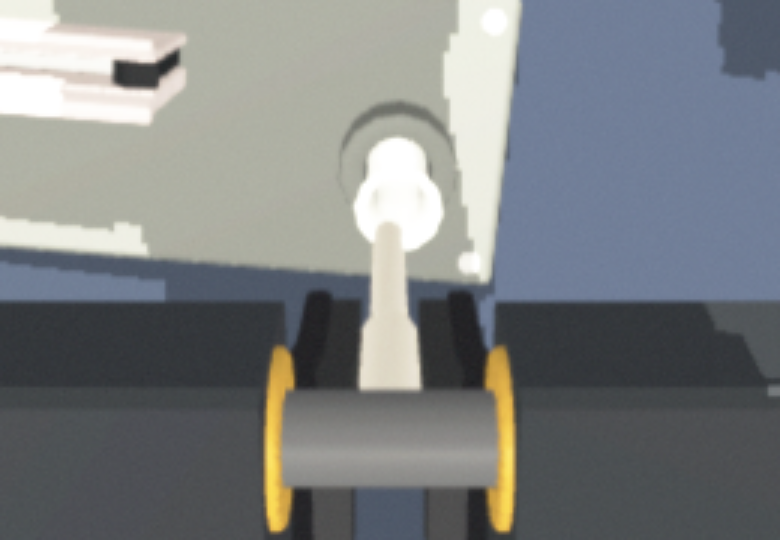

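>>> {"fn": "play_rows", "kwargs": {"targets": "0 0.27 0.9 0.001 0.002 -0.004 -1; 0 0 0.3 0 0 0 -1; 0 0 0 0 0 0 -1"}}

```text
time: 9.2
position: [0.5202, 0.1012, 0.3255]
tool_rot: [-0.0, -3.141, 0.001]
ft_force: [-0.6, -1.1, -0.4]
grip_width: 0.106
```

```bash
python3 - <<'E'
from h import *
W=grab('wrist','9');cv2.imwrite('pics/c10.png',cv2.resize(W['pixels'][150:330,150:410],None,fx=3,fy=3));plan((.5204,.1011,.320),np.pi/2,1,-1)
st=ctrl.get_state();T=Ro.from_rotvec(st['tool_rot']).as_matrix();tip=st['position']+T[:,2]*.2506;print(tip,proj(W,tip),proj(W,(.5204,.1011,.072)))
E
```

```text
now 9.25 [0.5202 0.1013 0.3256] yaw 90.0 F [-0.35  0.49 -0.53] 0.103
-0.02 -0.02 0.56 -0.000 -0.001 0.000 -1
[0.52005247 0.10118673 0.07500025] [[279.01577415 227.24809606]] [[278.90040382 226.4658349 ]]
```

View pics/c10.png

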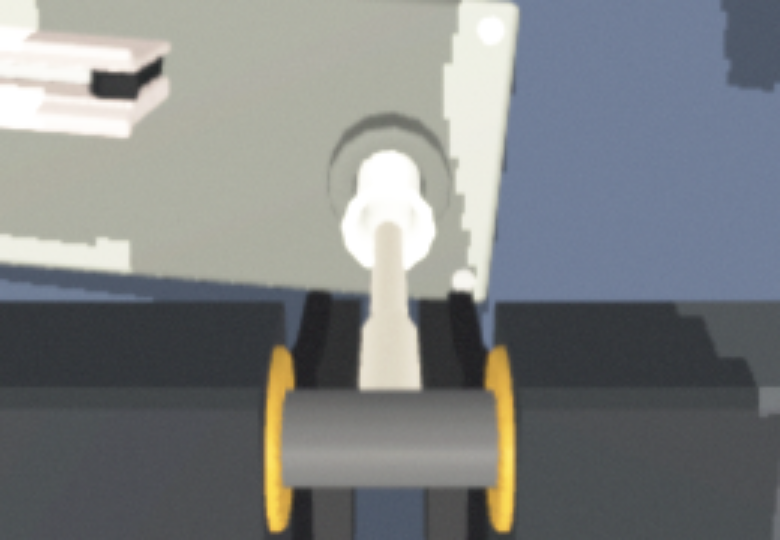

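>>> {"fn": "play_rows", "kwargs": {"targets": "0 0 0.8 0 0 0 -1; 0 0 0.8 0 0 0 -1; 0 0 0.8 0 0 0 -1; 0 0 0 0 0 0 -1"}}

```text
time: 9.75
position: [0.52, 0.1012, 0.2995]
tool_rot: [0.0, -3.14, 0.001]
ft_force: [-0.5, -0.6, 0.1]
grip_width: 0.11
```

```bash
python3 - <<'E'
from h import *
plan((.5203,.1011,.2656),np.pi/2,1,-1)
E
```

```text
now 9.75 [0.52   0.1012 0.2995] yaw 90.0 F [-0.47 -0.64  0.1 ] 0.11
-0.03 -0.01 3.39 -0.001 -0.001 0.000 -1
```

>>> {"fn": "play_rows", "kwargs": {"targets": "0 0 0.8 0 0 0 -1; 0 0 0.8 0 0 0 -1; 0 0 0.8 0 0 0 -1; 0 0 0.5 0 0 0 -1; 0 0 0 0 0 0 -1"}}

```text
time: 10.38
position: [0.52, 0.1012, 0.2683]
tool_rot: [0.0, -3.14, 0.001]
ft_force: [0.2, 0.8, -0.3]
grip_width: 0.114
```

```bash
python3 - <<'E'
from h import *
plan((.5203,.1011,.2656),np.pi/2,1,-1)
E
```

```text
now 10.375 [0.52   0.1012 0.2683] yaw 90.0 F [ 0.16  0.77 -0.26] 0.114
-0.03 -0.01 0.27 -0.001 -0.001 0.000 -1
```

Free descent so far; press gently for contact.

>>> {"fn": "play_rows", "kwargs": {"targets": "0 0 0.2 0 0 0 -1; 0 0 0.15 0 0 0 -1; 0 0 0 0 0 0 -1"}}

```text
time: 10.75
position: [0.5204, 0.1013, 0.2655]
tool_rot: [0.0, -3.142, 0.001]
ft_force: [0.1, -0.6, 0.5]
grip_width: 0.104
```

>>> {"fn": "play_rows", "kwargs": {"targets": "0 0 0.15 0 0 0 -1; 0 0 0.1 0 0 0 -1"}}

```text
time: 11.0
position: [0.5214, 0.1013, 0.2651]
tool_rot: [0.0, 3.139, 0.001]
ft_force: [-1.7, -1.3, 5.7]
grip_width: 0.109
```

>>> {"fn": "play_rows", "kwargs": {"targets": "-0.05 0 0.12 0 0 0 -1; 0 0 0 0 0 0 -1"}}

```text
time: 11.25
position: [0.5221, 0.1012, 0.2654]
tool_rot: [0.0, 3.138, 0.002]
ft_force: [-0.8, -0.7, 1.0]
grip_width: 0.111
```

```bash
python3 - <<'E'
from h import *
plan((.5203,.1011,.2656),np.pi/2,1,-1)
s=grab('side','10');cv2.imwrite('pics/c11.png',cv2.resize(s['pixels'][130:250,200:340],None,fx=5,fy=5,interpolation=cv2.INTER_CUBIC))
E
```

```text
now 11.25 [0.5221 0.1012 0.2654] yaw 89.99 F [-0.76 -0.66  1.05] 0.111
0.18 -0.01 -0.02 0.001 0.004 -0.000 -1
```

View pics/c11.png

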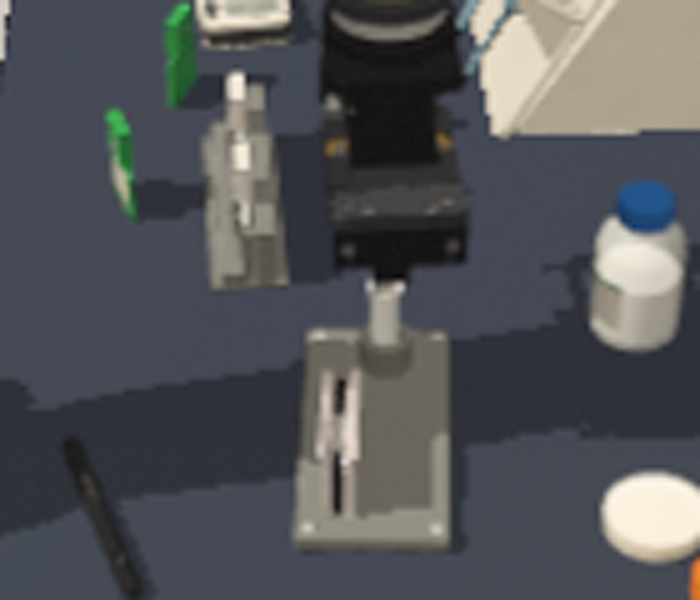

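>>> {"fn": "play_rows", "kwargs": {"targets": "0.18 0 0.2 0 0.004 0 -1; 0 0 0.2 0 0 0 -1"}}

```text
time: 11.55
position: [0.5222, 0.1013, 0.2647]
tool_rot: [0.0, 3.135, 0.004]
ft_force: [-3.7, -0.8, 14.5]
grip_width: 0.108
```

>>> {"fn": "play_rows", "kwargs": {"targets": "0 0 0 0 0 0 -1; 0 0 0 0 0 0 -0.3; 0 0 0 0 0 0 -0.3; 0 0 0 0 0 0 -0.3"}}

```text
time: 12.05
position: [0.522, 0.1013, 0.2642]
tool_rot: [0.0, 3.135, 0.004]
ft_force: [0.0, -0.5, -1.0]
grip_width: 0.324
```

>>> {"fn": "play_rows", "kwargs": {"targets": "0 0 -1.5 0 0 0 -0.3; 0 0 -2.5 0 0 0 -0.3; 0 0 -2.5 0 0 0 -0.3; 0 0 -2.5 0 0 0 -0.3; 0 0 0 0 0 0 -0.3"}}

```text
time: 12.68
position: [0.5218, 0.101, 0.3602]
tool_rot: [0.001, 3.133, 0.005]
ft_force: [-0.1, 0.5, 0.3]
grip_width: 0.352
```

```bash
python3 - <<'E'
from h import *
w=grab('wrist','11');s=grab('side','11');cv2.imwrite('pics/c12.png',cv2.resize(s['pixels'][130:250,200:340],None,fx=5,fy=5,interpolation=cv2.INTER_CUBIC))
print(ctrl.get_state()['joint_positions'])
plan((.50,.315,.36),np.radians(180+1.6),10,-.3)
plan((.50,.315,.36),np.radians(1.6),10,-.3)
E
```

```text
[-0.49682262  0.09271584  0.27152303  1.82232372 -0.02712521  1.22560483
  1.35316105]
now 12.775 [0.5209 0.101  0.3576] yaw 89.98 F [-0.2   0.86 -1.21] 0.351
0.21 2.14 -0.02 -0.000 0.000 -0.160 -0.3; -0.13 2.15 -0.02 -0.000 0.000 -0.160 -0.3; -0.47 2.10 -0.02 -0.000 0.000 -0.160 -0.3; -0.80 2.00 -0.02 -0.000 0.000 -0.160 -0.3; -1.11 1.84 -0.02 -0.000 0.000 -0.160 -0.3; -1.39 1.64 -0.02 -0.000 0.000 -0.160 -0.3; -1.63 1.40 -0.02 -0.000 0.000 -0.160 -0.3; -1.83 1.12 -0.02 -0.000 0.000 -0.160 -0.3; -1.99 0.82 -0.02 -0.000 0.000 -0.160 -0.3; -2.09 0.49 -0.02 -0.000 0.000 -0.160 -0.3
now 12.775 [0.5209 0.101  0.3576] yaw 89.98 F [-0.2   0.86 -1.21] 0.351
0.21 2.14 -0.02 0.000 0.000 0.154 -0.3; 0.54 2.08 -0.02 0.000 0.000 0.154 -0.3; 0.85 1.98 -0.02 0.000 0.000 0.154 -0.3; 1.14 1.82 -0.02 0.000 0.000 0.154 -0.3; 1.41 1.62 -0.02 0.000 0.000 0.154 -0.3; 1.64 1.39 -0.02 0.000 0.000 0.154 -0.3; 1.84 1.12 -0.02 0.000 0.000 0.154 -0.3; 1.99 0.82 -0.02 0.000 0.000 0.154 -0.3; 2.09 0.51 -0.02 0.000 0.000 0.154 -0.3; 2.14 0.18 -0.02 0.000 0.000 0.154 -0.3
```

View pics/c12.png

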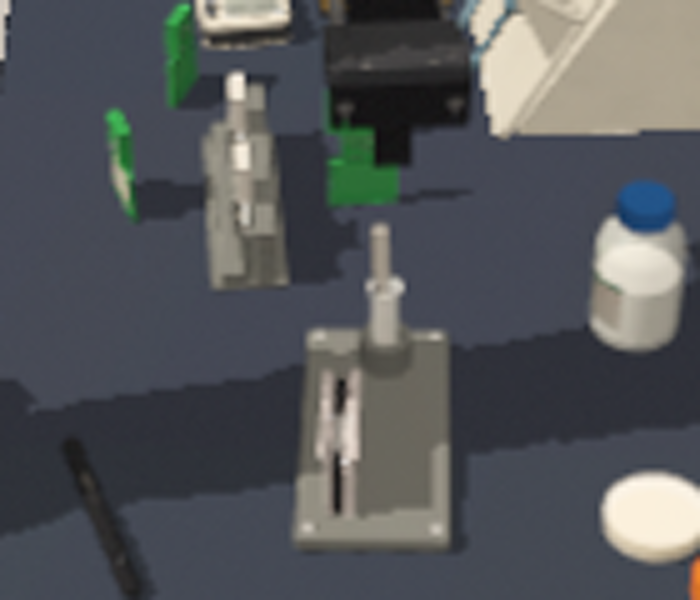

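View pics/wrist_11.png

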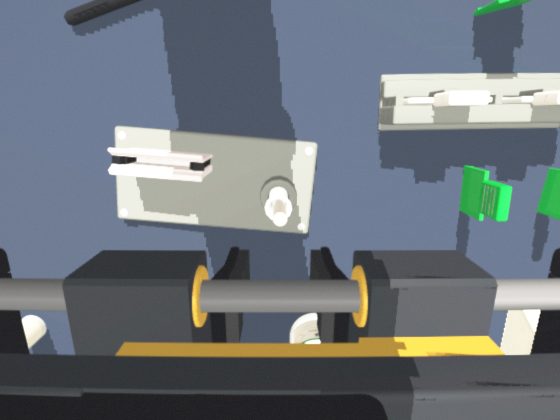

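```bash
python3 - <<'E'
from h import *
plan((.4353,.3127,.34),np.radians(1.6),10,-.3)
E
```

```text
now 12.775 [0.5209 0.101  0.3576] yaw 89.98 F [-0.2   0.86 -1.21] 0.351
0.86 2.12 0.18 0.000 0.000 0.154 -0.3; 1.17 1.96 0.18 0.000 0.000 0.154 -0.3; 1.46 1.76 0.17 0.000 0.000 0.154 -0.3; 1.71 1.51 0.17 0.000 0.000 0.154 -0.3; 1.92 1.23 0.17 0.000 0.000 0.154 -0.3; 2.09 0.92 0.17 0.000 0.000 0.154 -0.3; 2.21 0.59 0.17 0.000 0.000 0.154 -0.3; 2.27 0.24 0.17 0.000 0.000 0.154 -0.3; 2.28 -0.11 0.17 0.000 0.000 0.154 -0.3; 2.24 -0.46 0.18 0.000 0.000 0.154 -0.3
```

>>> {"fn": "play_rows", "kwargs": {"targets": "0.9 2.1 0 0 0 0.154 -0.3; 1.2 2.0 0 0 0 0.154 -0.3; 1.5 1.8 0 0 0 0.154 -0.3; 1.7 1.5 0 0 0 0.154 -0.3; 1.9 1.2 0 0 0 0.154 -0.3; 2.1 0.9 0 0 0 0.154 -0.3; 2.2 0.6 0 0 0 0.154 -0.3; 2.3 0.2 0 0 0 0.154 -0.3; 2.3 -0.1 0 0 0 0.154 -0.3; 2.2 -0.5 0 0 0 0.154 -0.3; 0 0 0 0 0 0 -0.3; 0 0 0 0 0 0 -0.3"}}

```text
time: 14.28
position: [0.4317, 0.3174, 0.3415]
tool_rot: [-2.24, -2.198, 0.036]
ft_force: [0.6, -0.6, 1.0]
grip_width: 0.349
```

```bash
python3 - <<'E'
from h import *
print(ctrl.get_state()['joint_positions'].round(2))
plan((.4353,.2927,.34),np.radians(1.6),2,-.3)
E
```

```text
[-0.81  0.13  0.14  1.81 -0.02  1.22 -0.69]
now 14.275 [0.4317 0.3174 0.3415] yaw -1.1 F [ 0.55 -0.57  1.04] 0.349
-1.23 0.20 0.09 -0.009 0.007 -0.023 -0.3; -1.23 0.17 0.08 -0.009 0.007 -0.023 -0.3
```

>>> {"fn": "play_rows", "kwargs": {"targets": "-1.3 0.2 0 -0.009 0.007 -0.023 -0.3; -1.2 0.2 0 -0.009 0.007 -0.023 -0.3; 0 0 0 0 0 0 -0.3; 0 0 0 0 0 0 -0.3"}}

```text
time: 14.78
position: [0.4371, 0.2878, 0.3406]
tool_rot: [2.188, 2.253, -0.004]
ft_force: [0.2, -0.0, -0.1]
grip_width: 0.353
```

```bash
python3 - <<'E'
from h import *
w=grab('wrist','12');cv2.imwrite('pics/c13.png',cv2.resize(w['pixels'][40:300,130:430],None,fx=2.6,fy=2.6,interpolation=cv2.INTER_CUBIC))
plan((.4353,.3227,.34),np.radians(1.6),2,-.3)
print(proj(w,(.4353,.3227,.076)))
E
```

```text
now 14.825 [0.4372 0.2877 0.3406] yaw 1.67 F [-0.   -0.93  0.74] 0.351
1.75 -0.04 0.03 -0.001 0.001 0.001 -0.3; 1.75 -0.05 0.03 -0.001 0.001 0.001 -0.3
[[278.49196048 173.73947484]]
```

View pics/c13.png

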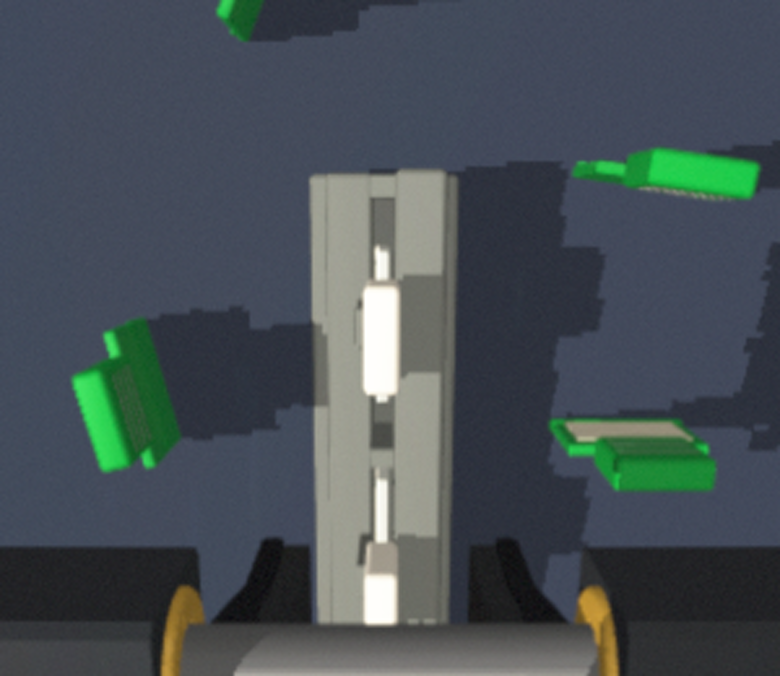

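```bash
python3 - <<'E'
from h import *
w=load('wrist','12');q=plane(w,[(130+x/2.6,40+y/2.6) for x,y in [(363,286),(399,283),(397,392),(364,394)]],.076);print(q,q.mean(0))
e=q[:2].mean(0)-q[2:].mean(0);print(np.degrees(np.arctan2(-e[0],e[1])),np.linalg.norm(e))
q=plane(w,[(130+x/2.6,40+y/2.6) for x,y in [(373,450),(372,200),(395,200),(392,450)]],.046);print(q)
c=q.mean(0)
plan((.434,.3238,.28),np.radians(1.6),3,-.3)
E
```

```text
[[0.42866593 0.33905071 0.076     ]
 [0.43823185 0.34012795 0.076     ]
 [0.43865512 0.31057872 0.076     ]
 [0.4296104  0.30974603 0.076     ]] [0.43379082 0.32487585 0.076     ]
1.3312895035148768 0.029434900219754298
[[0.43215425 0.28589538 0.046     ]
 [0.4299194  0.36156177 0.046     ]
 [0.43664557 0.36176252 0.046     ]
 [0.43811057 0.2860762  0.046     ]]
now 14.825 [0.4372 0.2877 0.3406] yaw 1.67 F [-0.   -0.93  0.74] 0.351
1.21 -0.07 2.02 -0.000 0.001 0.000 -0.3; 1.21 -0.07 2.02 -0.000 0.001 0.000 -0.3; 1.21 -0.07 2.02 -0.000 0.001 0.000 -0.3
```

>>> {"fn": "play_rows", "kwargs": {"targets": "1.2 -0.1 1.6 0 0 0 -0.3; 1.2 -0.1 1.6 0 0 0 -0.3; 1.2 -0.1 1.6 0 0 0 -0.3; 0 0 0 0 0 0 -0.3; 0 0 0 0 0 0 -0.3"}}

```text
time: 15.45
position: [0.4315, 0.3279, 0.2872]
tool_rot: [2.184, 2.258, -0.009]
ft_force: [0.4, -0.8, -0.2]
grip_width: 0.351
```

```bash
python3 - <<'E'
from h import *
w=grab('wrist','13');cv2.imwrite('pics/c14.png',cv2.resize(w['pixels'][100:360,130:430],None,fx=2.6,fy=2.6,interpolation=cv2.INTER_CUBIC))
plan((.434,.3242,.231),np.radians(1.5),2,-.3)
print(proj(w,(.434,.3242,.076)))
E
```

```text
now 15.5 [0.4313 0.328  0.2872] yaw 1.9 F [-0.58  0.12 -0.18] 0.349
-0.18 0.14 2.81 -0.002 0.002 0.004 -0.3; -0.19 0.14 2.81 -0.002 0.002 0.004 -0.3
[[284.59128872 252.55099233]]
```

View pics/c14.png

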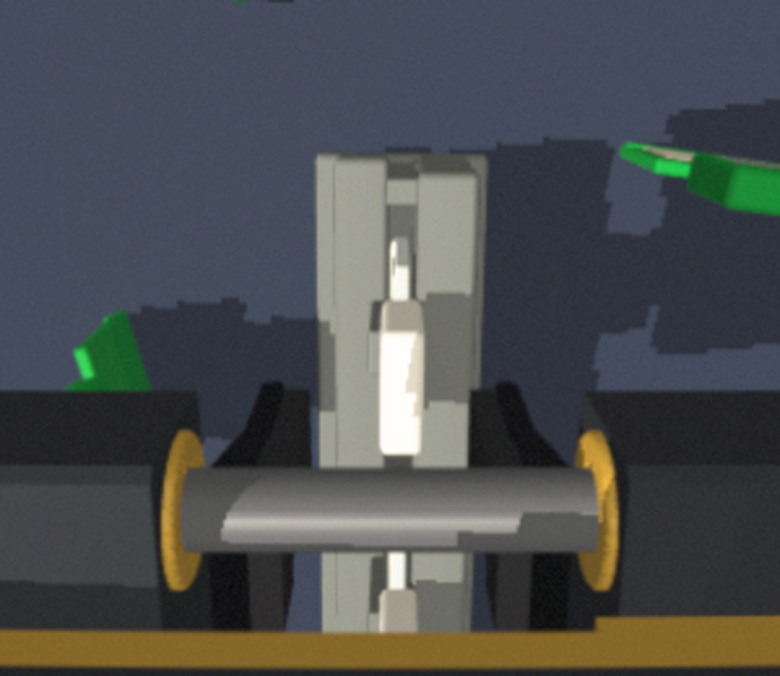

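>>> {"fn": "play_rows", "kwargs": {"targets": "-0.37 0.28 1 -0.004 0.004 0.006 -0.3; 0 0 1 0 0 0 -0.3; 0 0 1 0 0 0 -0.3; 0 0 0 0 0 0 -0.3"}}

```text
time: 16.0
position: [0.4351, 0.3229, 0.2558]
tool_rot: [2.194, 2.248, 0.002]
ft_force: [-0.5, -0.4, -0.3]
grip_width: 0.352
```

```bash
python3 - <<'E'
from h import *
plan((.434,.3242,.231),np.radians(1.5),2,-.3)
E
```

```text
now 16.0 [0.4351 0.3229 0.2558] yaw 1.41 F [-0.45 -0.36 -0.35] 0.352
0.07 -0.05 1.24 0.001 -0.000 -0.001 -0.3; 0.07 -0.05 1.24 0.001 -0.000 -0.001 -0.3
```

>>> {"fn": "play_rows", "kwargs": {"targets": "0.1 -0.1 1.1 0.001 0 0 -0.3; 0 0 1.1 0 0 0 -0.3; 0 0 0.1 0 0 0 -0.3; 0 0 0 0 0 0 -0.3"}}

```text
time: 16.5
position: [0.434, 0.3241, 0.2312]
tool_rot: [-2.193, -2.249, -0.001]
ft_force: [0.0, 0.6, -0.3]
grip_width: 0.353
```

```bash
python3 - <<'E'
from h import *
plan((.434,.3242,.231),np.radians(1.5),1,-.3)
w=grab('wrist','14');cv2.imwrite('pics/c15.png',cv2.resize(w['pixels'][100:360,130:430],None,fx=2.6,fy=2.6,interpolation=cv2.INTER_CUBIC))
E
```

```text
now 16.5 [0.434  0.3241 0.2312] yaw 1.42 F [ 0.01  0.57 -0.27] 0.353
0.01 0.00 0.02 0.000 -0.001 -0.001 -0.3
```

View pics/c15.png

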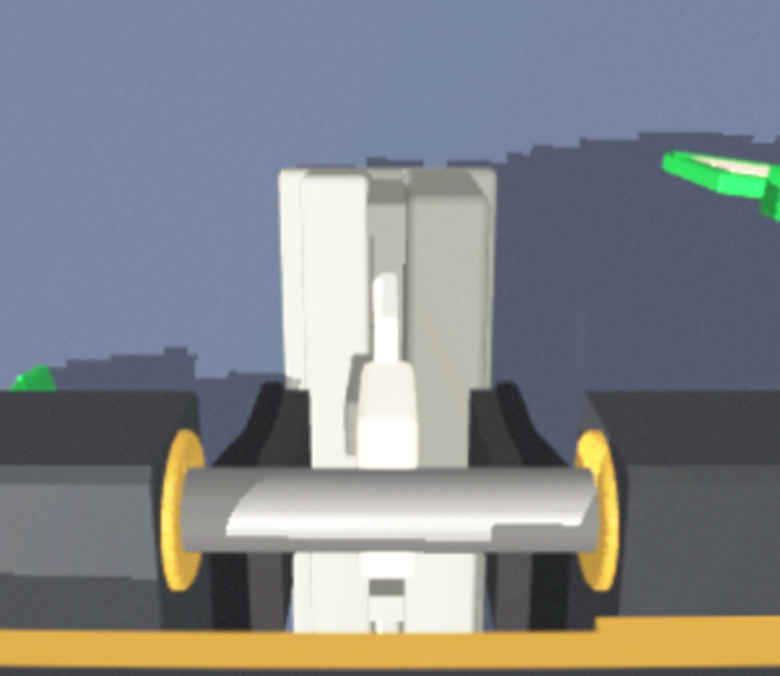

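>>> {"fn": "play_rows", "kwargs": {"targets": "0 0 0 0 0 0 -1; 0 0 0 0 0 0 -1; 0 0 0 0 0 0 -1; 0 0 0 0 0 0 -1", "newtons": 30}}

```text
time: 17.05
position: [0.4342, 0.3243, 0.232]
tool_rot: [-2.194, -2.248, -0.003]
ft_force: [0.6, -0.2, -0.6]
grip_width: 0.114
```

```bash
python3 - <<'E'
from h import *
plan((.434,.3242,.331),np.radians(1.5),5,-1)
E
```

```text
now 17.05 [0.4342 0.3243 0.232 ] yaw 1.42 F [ 0.63 -0.22 -0.62] 0.114
0.00 -0.00 -1.98 0.000 -0.000 -0.000 -1; 0.00 -0.00 -1.98 0.000 -0.000 -0.000 -1; 0.00 -0.00 -1.98 0.000 -0.000 -0.000 -1; -0.00 -0.00 -1.98 0.000 -0.000 -0.000 -1; -0.00 -0.00 -1.98 0.000 -0.000 -0.000 -1
```

>>> {"fn": "play_rows", "kwargs": {"targets": "0 0 -1.5 0 0 0 -1; 0 0 -2 0 0 0 -1; 0 0 -2 0 0 0 -1; 0 0 -2 0 0 0 -1; 0 0 -2 0 0 0 -1; 0 0 -2 0 0 0 -1; 0 0 -2 0 0 0 -1; 0 0 0 0 0 0 -1"}}

```text
time: 18.05
position: [0.4342, 0.3237, 0.3788]
tool_rot: [2.194, 2.248, 0.013]
ft_force: [-0.3, 0.2, -0.9]
grip_width: 0.112
```

```bash
python3 - <<'E'
from h import *
s=grab('side','15');w=grab('wrist','15')
cv2.imwrite('pics/c16.png',cv2.resize(s['pixels'][90:240,190:350],None,fx=4,fy=4,interpolation=cv2.INTER_CUBIC))
plan((.487,.0015,.34),np.radians(-4.6),10,-1)
E
```

```text
now 18.15 [0.4337 0.3233 0.3764] yaw 1.39 F [ 0.01 -0.28 -0.86] 0.113
-3.23 0.45 0.36 0.000 -0.000 0.010 -1; -3.23 0.49 0.36 0.000 -0.000 0.010 -1; -3.22 0.52 0.36 0.000 -0.000 0.010 -1; -3.22 0.56 0.36 0.000 -0.000 0.010 -1; -3.21 0.59 0.36 0.000 -0.000 0.010 -1; -3.20 0.62 0.36 0.000 -0.000 0.010 -1; -3.20 0.66 0.36 0.000 -0.000 0.010 -1; -3.19 0.69 0.36 0.000 -0.000 0.010 -1; -3.18 0.72 0.36 0.000 -0.000 0.010 -1; -3.17 0.76 0.36 0.000 -0.000 0.010 -1
```

View pics/c16.png

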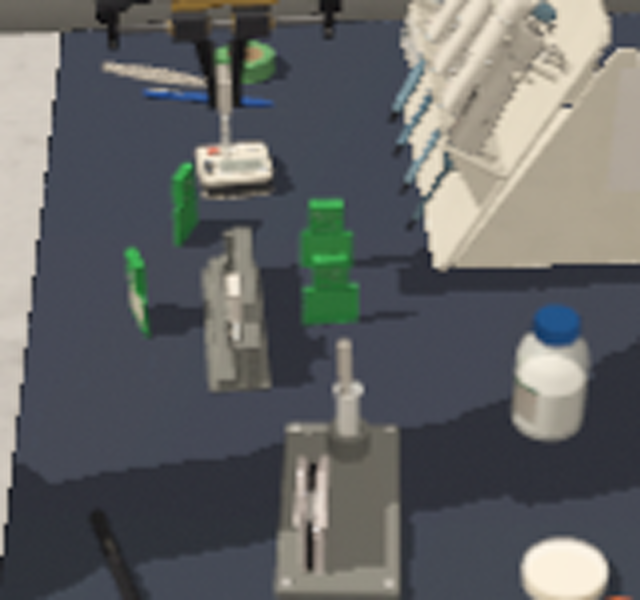

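View pics/wrist_15.png

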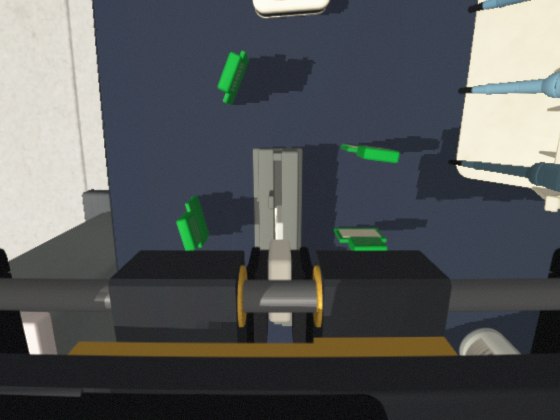

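>>> {"fn": "play_rows", "kwargs": {"targets": "-3.2 0.45 0 0 0 0.01 -1; -3.2 0.5 0 0 0 0.01 -1; -3.2 0.5 0 0 0 0.01 -1; -3.2 0.55 0 0 0 0.01 -1; -3.2 0.6 0 0 0 0.01 -1; -3.2 0.6 0 0 0 0.01 -1; -3.2 0.65 0 0 0 0.01 -1; -3.2 0.7 0 0 0 0.01 -1; -3.2 0.7 0 0 0 0.01 -1; -3.2 0.7 0 0 0 0.01 -1; 0 0 0 0 0 0 -1; 0 0 0 0 0 0 -1"}}

```text
time: 19.65
position: [0.4828, -0.0082, 0.3628]
tool_rot: [-2.299, -2.129, 0.027]
ft_force: [0.1, -0.2, -0.2]
grip_width: 0.116
```

```bash
python3 - <<'E'
from h import *
plan((.487,.0015,.32),np.radians(-4.6),3,-1)
E
```

```text
now 19.65 [ 0.4828 -0.0082  0.3628] yaw -4.41 F [ 0.12 -0.22 -0.21] 0.116
0.34 0.14 1.42 -0.006 0.002 0.001 -1; 0.34 0.13 1.42 -0.006 0.002 0.001 -1; 0.34 0.12 1.42 -0.006 0.002 0.001 -1
```

>>> {"fn": "play_rows", "kwargs": {"targets": "0.5 0.2 0.8 -0.009 0.003 0.002 -1; 0.5 0.2 1.0 -0.009 0.003 0.001 -1; 0 0 1 0 0 0 -1; 0 0 1 0 0 0 -1; 0 0 0 0 0 0 -1"}}

```text
time: 20.27
position: [0.4868, 0.0054, 0.3202]
tool_rot: [-2.302, -2.137, 0.003]
ft_force: [-0.1, -0.2, -0.6]
grip_width: 0.11
```

```bash
python3 - <<'E'
from h import *
plan((.487,.0015,.30),np.radians(-4.6),1,-1)
w=grab('wrist','16');s=grab('side','16');c=grab('scene','16')
cv2.imwrite('pics/c17.png',cv2.resize(w['pixels'][100:360,130:430],None,fx=2.6,fy=2.6,interpolation=cv2.INTER_CUBIC))
cv2.imwrite('pics/c18.png',cv2.resize(s['pixels'][150:260,220:330],None,fx=5,fy=5,interpolation=cv2.INTER_CUBIC))
cv2.imwrite('pics/c19.png',cv2.resize(c['pixels'][150:260,220:350],None,fx=5,fy=5,interpolation=cv2.INTER_CUBIC))
E
```

```text
now 20.275 [0.4868 0.0054 0.3202] yaw -4.27 F [-0.15 -0.17 -0.58] 0.11
-0.38 0.05 2.02 -0.002 0.001 0.006 -1
```

View pics/c17.png

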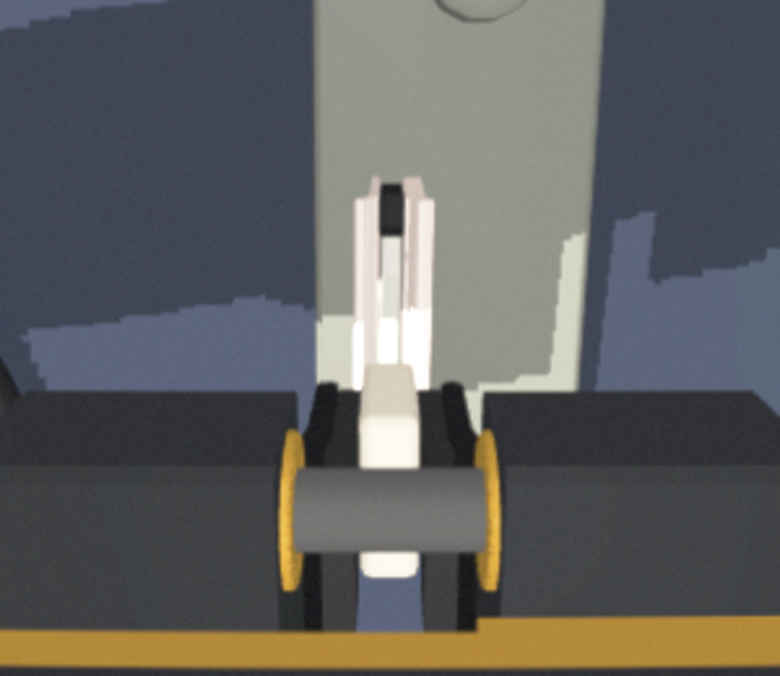

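View pics/c18.png

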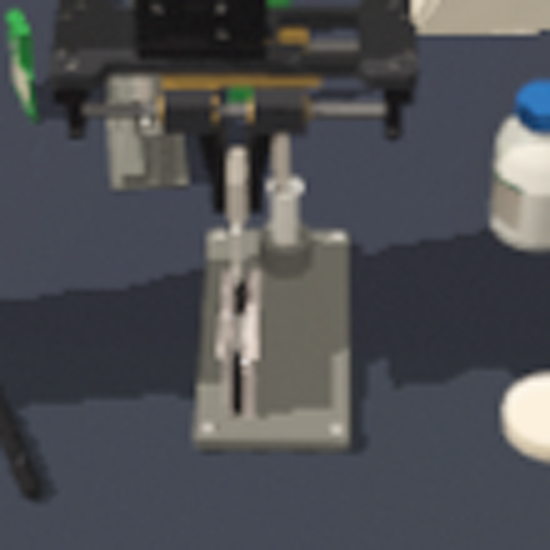

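View pics/c19.png

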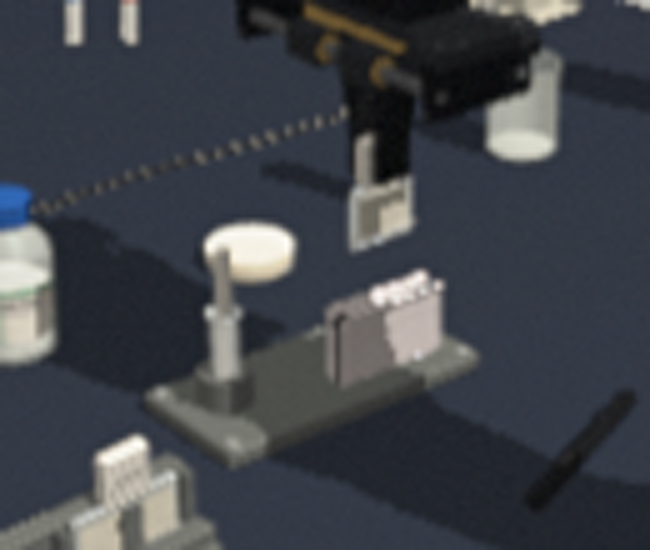

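```bash
python3 - <<'E'
from h import *
w=load('wrist','16');f=lambda l:[(130+x/2.6,100+y/2.6) for x,y in l]
a=plane(w,f([(355,200),(434,200),(353,380),(431,380)]),.060);print('outer tops',a)
b=plane(w,f([(372,185),(421,183)]),.06);print('far corner inner/end',b)
d=plane(w,f([(381,235),(402,235)]),.05);print('black stop edge inner',d)
s=plane(w,f([(314,50),(316,380),(604,20),(580,380)]),.012);print('station edges',s)
for q in(s[:2],s[2:],a[[0,2]],a[[1,3]]): e=q[0]-q[1];print(np.degrees(np.arctan2(-e[0],e[1])))
yh=np.array([.0802,.9968]);xh=np.array([.9968,-.0802])
for n,q in(('tops',a[:2].mean(0)),('stop',d.mean(0)),('edge',b.mean(0))): v=q[:2]-[.487,.0015];print(n,'x',v@xh,'y',v@yh)
# held bar
st=ctrl.get_state();p=st['position']
g=plane(w,f([(361,417),(418,417),(361,575),(417,575)]),p[2]-.224+.068);print('bar',g,g.mean(0),p)
for q in(g[[0,2]],g[[1,3]]): e=q[0]-q[1];print(np.degrees(np.arctan2(-e[0],e[1])))
E
```

```text
outer tops [[ 0.48011582  0.03979727  0.06      ]
 [ 0.50115012  0.03825169  0.06      ]
 [ 0.47530727 -0.01100753  0.06      ]
 [ 0.49721836 -0.01261096  0.06      ]]
far corner inner/end [[0.48495681 0.04346754 0.06      ]
 [0.49798252 0.04304488 0.06      ]]
black stop edge inner [[0.48607326 0.02786243 0.05      ]
 [0.49195557 0.0274304  0.05      ]]
station edges [[ 0.46895258  0.07975125  0.012     ]
 [ 0.45944185 -0.02761848  0.012     ]
 [ 0.55822663  0.08223373  0.012     ]
 [ 0.54852783 -0.0341792   0.012     ]]
-5.062006283403234
-4.762530086231716
-5.4068098965820095
-4.420266486973625
tops x 0.0006118861891999724 y 0.03769576429015151
stop x -8.897607641259363e-05 y 0.026224305576839732
edge x 0.001106512051296738 y 0.04198105642105491
bar [[ 0.48350207  0.02120632  0.16564502]
 [ 0.49257107  0.02054358  0.16564502]
 [ 0.48115452 -0.00732038  0.16564502]
 [ 0.4905545  -0.00800369  0.16564502]] [0.48694554 0.00660646 0.16564502] [0.48740763 0.00519304 0.32164502]
-4.704437965709438
-4.040644010962194
```

>>> {"fn": "play_rows", "kwargs": {"targets": "-0.4 0.02 0.8 -0.002 0 0.009 -1; 0 0 0.7 0 0 0 -1; 0 0 0 0 0 0 -1"}}

```text
time: 20.8
position: [0.4875, 0.0005, 0.3063]
tool_rot: [2.312, 2.123, 0.005]
ft_force: [0.4, 0.1, 0.1]
grip_width: 0.111
```

```bash
python3 - <<'E'
from h import *
plan((.4872,.001,.285),np.radians(-4.8),1,-1)
w=grab('wrist','17')
cv2.imwrite('pics/c20.png',cv2.resize(w['pixels'][140:320,200:360],None,fx=3.3,fy=3.3,interpolation=cv2.INTER_CUBIC))
E
```

```text
now 20.8 [0.4875 0.0005 0.3063] yaw -4.88 F [0.41 0.07 0.15] 0.111
0.05 -0.05 2.13 0.004 -0.000 -0.001 -1
```

View pics/c20.png

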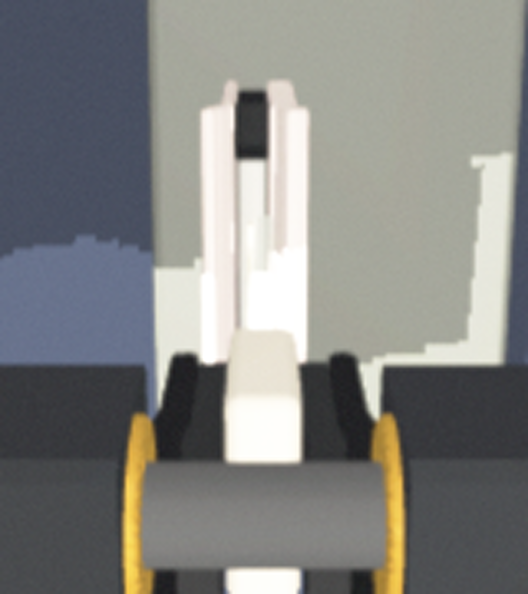

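>>> {"fn": "play_rows", "kwargs": {"targets": "0 0 0.6 0.004 0 0 -1; 0 0 0 0 0 0 -1; 0 0 0 0 0 0 -1"}}

```text
time: 21.22
position: [0.4879, 0.0006, 0.3004]
tool_rot: [2.314, 2.125, 0.002]
ft_force: [0.8, -0.4, -0.7]
grip_width: 0.114
```

```bash
python3 - <<'E'
from h import *
plan((.4872,.001,.285),np.radians(-4.8),1,-1)
w=grab('wrist','18')
cv2.imwrite('pics/c21.png',cv2.resize(w['pixels'][160:310,220:340],None,fx=5,fy=5,interpolation=cv2.INTER_CUBIC))
st=ctrl.get_state();T=Ro.from_rotvec(st['tool_rot']).as_matrix();print('underside',st['position']+T[:,2]*.224)
E
```

```text
now 21.225 [0.4879 0.0006 0.3004] yaw -4.87 F [ 0.76 -0.38 -0.68] 0.114
0.04 -0.07 1.54 0.001 -0.001 -0.001 -1
underside [0.48800939 0.00067938 0.07632048]
```

View pics/c21.png

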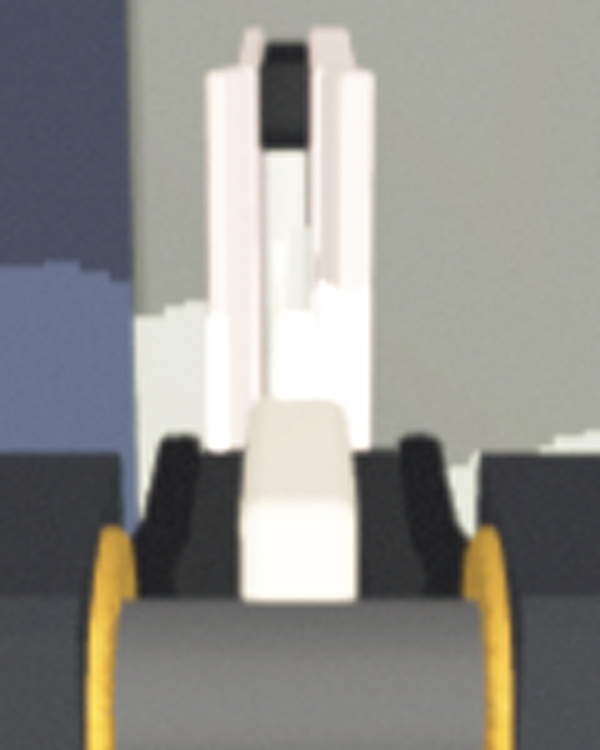

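>>> {"fn": "play_rows", "kwargs": {"targets": "0 -0.1 0.3 0 0 0 -1; 0 0 0.4 0 0 0 -1; 0 0 0 0 0 0 -1; 0 0 0 0 0 0 -1"}}

```text
time: 21.78
position: [0.4868, 0.0007, 0.2929]
tool_rot: [2.314, 2.125, 0.002]
ft_force: [0.1, -0.3, -0.3]
grip_width: 0.115
```

```bash
python3 - <<'E'
from h import *
plan((.4869,.001,.285),np.radians(-4.8),1,-1)
w=grab('wrist','19')
cv2.imwrite('pics/c22.png',cv2.resize(w['pixels'][160:310,220:340],None,fx=5,fy=5,interpolation=cv2.INTER_CUBIC))
st=ctrl.get_state();T=Ro.from_rotvec(st['tool_rot']).as_matrix();print('underside',st['position']+T[:,2]*.224)
E
```

```text
now 21.775 [0.4868 0.0007 0.2929] yaw -4.86 F [ 0.14 -0.32 -0.26] 0.115
0.03 0.01 0.79 0.001 -0.001 -0.001 -1
underside [0.48694312 0.00085965 0.06889792]
```

View pics/c22.png

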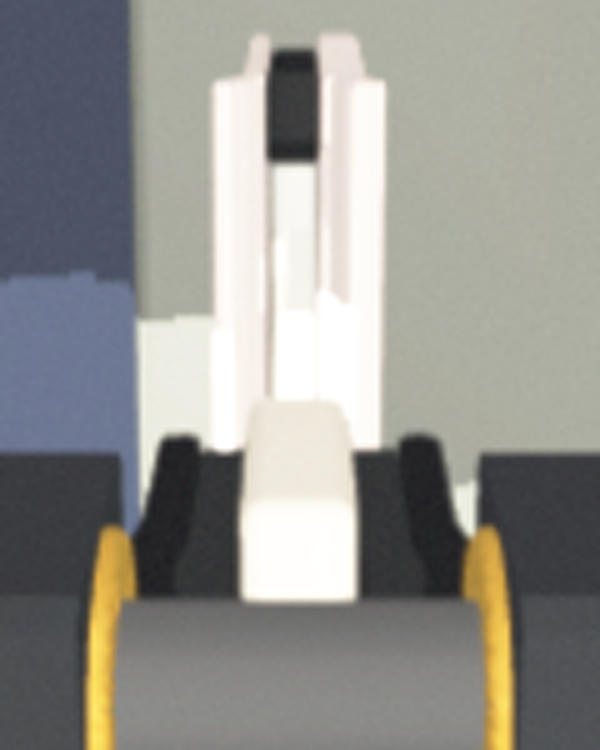

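>>> {"fn": "play_rows", "kwargs": {"targets": "0.03 -0.03 0.5 0 0 0 -1; 0 0 0.5 0 0 0 -1; 0 0 0.3 0 0 0 -1; 0 0 0 0 0 0 -1"}}

```text
time: 22.32
position: [0.4864, 0.0011, 0.2788]
tool_rot: [2.314, 2.125, 0.001]
ft_force: [-0.5, -0.0, -0.9]
grip_width: 0.117
```

```bash
python3 - <<'E'
from h import *
plan((.4868,.001,.262),np.radians(-4.8),1,-1)
st=ctrl.get_state();print(st['torque'].round(2))
E
```

```text
now 22.325 [0.4864 0.0011 0.2788] yaw -4.86 F [-0.46 -0.04 -0.94] 0.117
-0.01 0.04 1.68 0.001 -0.001 -0.001 -1
[-0.1   0.07  0.01]
```

Underside ≈ 0.055, inside the guides with no force. Continue.

>>> {"fn": "play_rows", "kwargs": {"targets": "0 0.02 0.4 0 0 0 -1; 0 0 0.4 0 0 0 -1; 0 0 0 0 0 0 -1"}}

```text
time: 22.7
position: [0.4867, 0.0011, 0.2703]
tool_rot: [2.314, 2.125, 0.001]
ft_force: [-0.0, 0.6, -1.2]
grip_width: 0.112
```

```bash
python3 - <<'E'
from h import *
plan((.4868,.001,.262),np.radians(-4.8),1,-1)
st=ctrl.get_state();print(st['torque'].round(2))
w=grab('wrist','20')
cv2.imwrite('pics/c23.png',cv2.resize(w['pixels'][160:310,220:340],None,fx=5,fy=5,interpolation=cv2.INTER_CUBIC))
E
```

```text
now 22.7 [0.4867 0.0011 0.2703] yaw -4.86 F [-0.01  0.58 -1.17] 0.112
-0.01 0.01 0.83 0.001 -0.001 -0.001 -1
[-0.05  0.02 -0.  ]
```

View pics/c23.png

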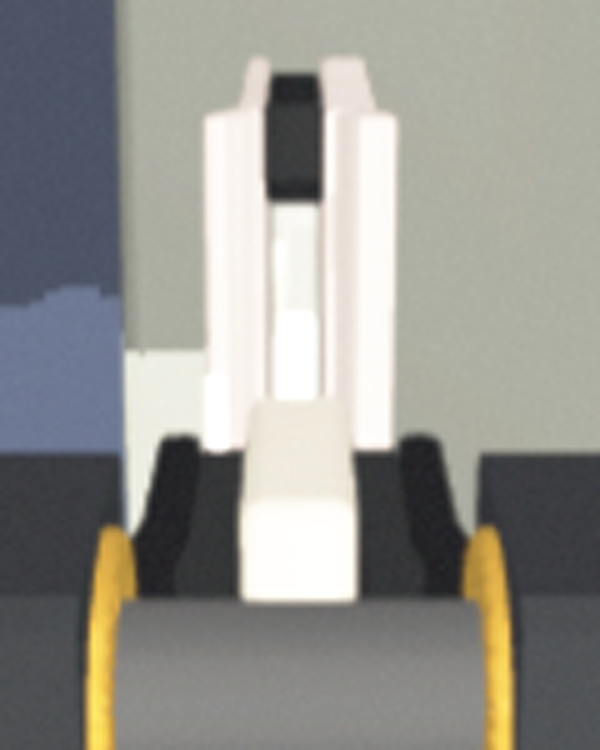

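>>> {"fn": "play_rows", "kwargs": {"targets": "0 0 0.35 0 0 0 -1; 0 0 0.35 0 0 0 -1; 0 0 0 0 0 0 -1"}}

```text
time: 23.12
position: [0.4868, 0.0011, 0.2631]
tool_rot: [2.313, 2.125, 0.002]
ft_force: [1.3, -1.1, -0.0]
grip_width: 0.115
```

>>> {"fn": "play_rows", "kwargs": {"targets": "0 0 0.3 0 0 0 -1; 0 0 0.3 0 0 0 -1"}}

```text
time: 23.38
position: [0.4872, 0.0011, 0.2575]
tool_rot: [2.313, 2.125, 0.004]
ft_force: [-1.2, -0.6, 3.9]
grip_width: 0.114
```

```bash
python3 - <<'E'
from h import *
plan((.4868,.001,.254),np.radians(-4.8),1,-1)
st=ctrl.get_state();print(st['torque'].round(2))
E
```

```text
now 23.375 [0.4872 0.0011 0.2575] yaw -4.86 F [-1.16 -0.55  3.88] 0.114
-0.01 -0.04 0.35 0.002 -0.001 -0.001 -1
[-0.19  0.48  0.02]
```

>>> {"fn": "play_rows", "kwargs": {"targets": "0 -0.03 0.25 0.002 0 0 -1; 0 0 0.2 0 0 0 -1; 0 0 0.1 0 0 0 -1"}}

```text
time: 23.75
position: [0.4876, 0.0009, 0.2538]
tool_rot: [-2.313, -2.125, -0.003]
ft_force: [-4.4, 0.4, 14.9]
grip_width: 0.113
```

```bash
python3 - <<'E'
from h import *
plan((.4868,.001,.254),np.radians(-4.8),1,-1)
st=ctrl.get_state();print(st['torque'].round(2))
E
```

```text
now 23.75 [0.4876 0.0009 0.2538] yaw -4.87 F [-4.36  0.36 14.92] 0.113
0.01 -0.08 -0.02 0.001 -0.002 -0.001 -1
[-0.21  1.24  0.01]
```

>>> {"fn": "play_rows", "kwargs": {"targets": "0 -0.04 0.1 0 0 0 -1; 0 0 0.1 0 0 0 -1"}}

```text
time: 24.0
position: [0.4875, 0.0007, 0.2539]
tool_rot: [-2.313, -2.124, -0.004]
ft_force: [-3.6, 0.0, 10.3]
grip_width: 0.117
```

```bash
python3 - <<'E'
from h import *
for i in range(3):
    w=grab('wrist','2%d'%(1+i)); st=ctrl.get_state(); print(st['time'],st['position'].round(4),st['ft_force'].round(1),round(st['grip_width'],3))
s=grab('side','21');c=grab('scene','21')
cv2.imwrite('pics/c24.png',cv2.resize(s['pixels'][130:260,210:340],None,fx=4.5,fy=4.5,interpolation=cv2.INTER_CUBIC))
cv2.imwrite('pics/c25.png',cv2.resize(c['pixels'][150:270,200:350],None,fx=5,fy=5,interpolation=cv2.INTER_CUBIC))
E
```

```text
24.05 [0.4875 0.0007 0.2538] [-3.2  0.  12.2] 0.11
24.1 [0.4875 0.0007 0.2538] [-3.4 -0.  11.1] 0.112
24.15 [0.4875 0.0007 0.2538] [-2.9  0.5 10. ] 0.115
```

View pics/c24.png

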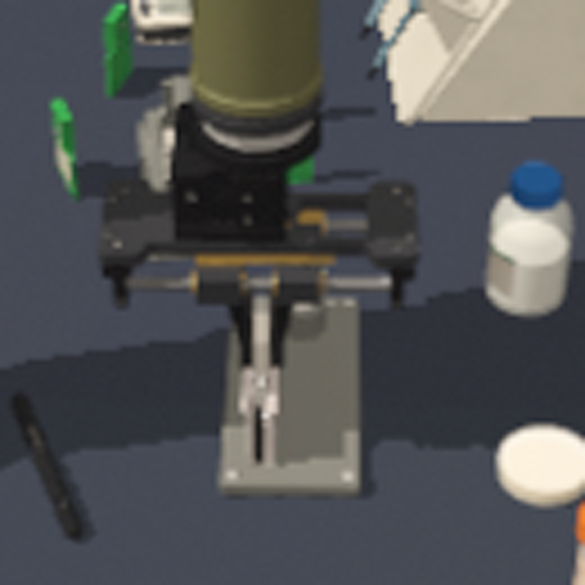

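View pics/c25.png

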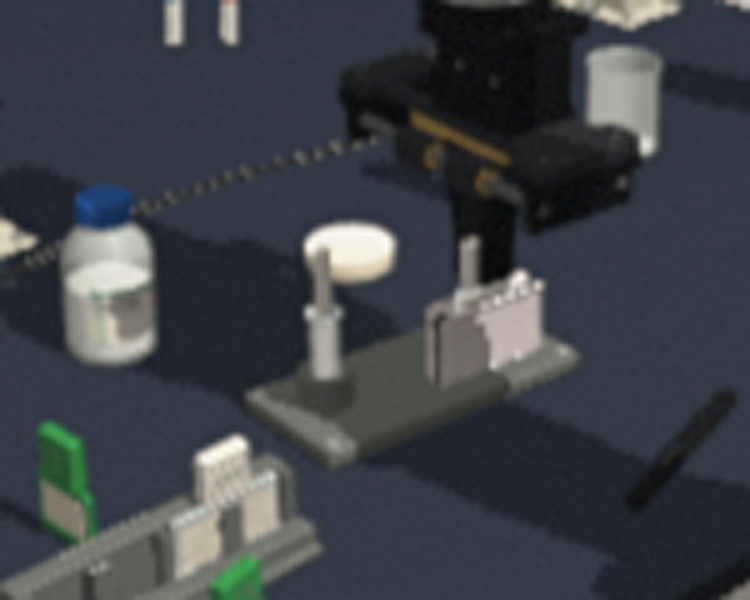

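View pics/wrist_23.png

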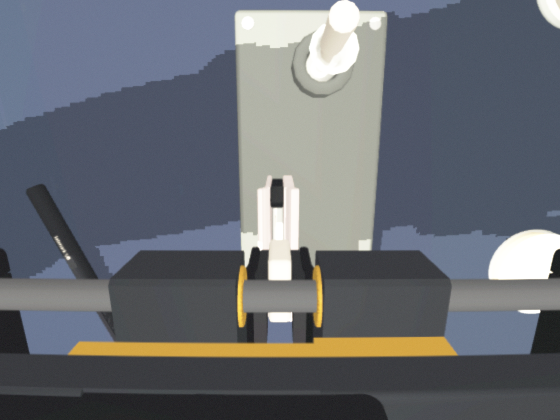

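>>> {"fn": "play_rows", "kwargs": {"targets": "0 -0.03 0.12 0 0 0 -1"}}

```text
time: 24.38
position: [0.4874, 0.0006, 0.2538]
tool_rot: [-2.313, -2.124, -0.005]
ft_force: [-3.5, -0.7, 12.3]
grip_width: 0.115
```

```bash
python3 - <<'E'
from h import *
for i in range(10):
    ctrl.get_image('side'); st=ctrl.get_state(); print(round(st['time'],2),st['position'].round(4),st['ft_force'].round(1),round(st['grip_width'],3))
E
```

```text
24.43 [0.4874 0.0006 0.2538] [-3.7  0.1 12.1] 0.111
24.48 [0.4875 0.0006 0.2538] [-2.7 -0.8 11.7] 0.112
24.52 [0.4874 0.0006 0.2538] [-3.8  0.  12.3] 0.114
24.57 [0.4874 0.0006 0.2538] [-3.4  0.  12.1] 0.114
24.62 [0.4874 0.0006 0.2538] [-3.4 -1.1 11.2] 0.108
24.68 [0.4875 0.0006 0.2538] [-4.3 -0.2 12.4] 0.115
24.73 [0.4875 0.0006 0.2538] [-4.2  0.6 11.3] 0.111
24.77 [0.4874 0.0006 0.2538] [-2.7 -0.1 12.6] 0.113
24.82 [0.4875 0.0006 0.2538] [-3.5 -0.1 11.7] 0.107
24.88 [0.4875 0.0006 0.2538] [-3.2  0.2 11.7] 0.114
```

Steady at 12 N against the stop. Handing in.

```bash
python3 -c "
from bench import ctrl
print(ctrl.close_job())"
```

```text
the job is handed in; nothing more can be done
None
```

Both parts of the job are done, and I handed it in at about 24.9 s of the 61 s allowed. The arm is still holding the label holder pressed home.

- **Rod:** I pushed it down into the vial until it met a firm stop. The push read up to about 14.5 N, and the measured height put the tip within about 1 mm of the vial floor. Only then did I let go. Later pictures show it standing upright in the vial.
- **Narrow label holder:** It went into the slot with almost no force. It met the spring where expected, at about 4 N halfway down, and then the hard stop at the expected height.
- **Last checks:** Over the final half second the position did not change and the downward push stayed at 11–13 N. A steady sideways force of 3–4 N remained, so the plate is resting lightly against a slot wall. The spring takes about 6 N at the stop, so the push is somewhat firmer than needed.
- **Left alone:** I did not touch the wide holder, bottle, capped tube, dish or green look-alikes. The last pictures show the wide holder, bottle and dish where they were; I did not check the tube separately.

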